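# Put the soldering-bench tools back in their foam inlays

### The arm

A 6-joint arm with a two-finger parallel gripper is mounted at the origin on the work surface. World frame = base frame: x ahead of the robot, y to its left, z up, the work surface at z = 0. Lengths are in m, angles in rad, forces in N, time in s.
With the tool pointing down it reaches from about 0.225 to 0.875 m from the base axis. Payload 3.4 kg.
Tool frame: the origin (TCP) lies at the centre of the arm's flange, where the gripper is bolted on; the fingertips stand manip.tcp_to_tips ahead of it and the grasp point (between the pads) lies 155 mm ahead of it (manip.tcp_to_tips is the distance from the TCP to the fingertips, in m); z points along the fingers, y is the line along which they close (so a half turn about z gives the same grasp; the last joint's range is limited). The gripper opens to 85 mm and grips with 20 to 120 N. Pads are 22 mm wide; open, the fingers measure 114 mm over their backs; the gripper's body (76 mm by 85 mm) begins 54 mm behind the grasp point. The pads swing forward as they close: fully open they stand 13 mm farther back than shut.
Start: joints at [-1.44, 0.276, 1.505, -0, 1.361, -0.121], TCP at [0.143, -0.557, 0.405] pointing down, gripper open.
Joint ranges: [-2.89, 2.89], [-0.75, 2.08], [0.22, 2.7], [-1.18, 4.32], [0.11, 2.71], [-2.7, 2.7]. Speed limits (rad/s): [2.57, 2.57, 3.14, 3.14, 3.14, 3.14].

### API

Orientations are given as a unit quaternion [w, x, y, z].
In Python, from rig import sensors, imaging, manip gives the robot as it stands. The module is installed in compiled form; this text tells all that it offers.
- The arm moves only by the tool jog_arm, never from a script. Its argument "plan" is a list of rows, each an object of numbers: "dx", "dy", "dz": the shift along the tool's x, y, z in mm; "ax", "ay", "az": the turn, a rotation vector about the tool's x, y, z in units of 6 degrees (1.0 is 6 degrees); "grip": the closure, from 0 (fully open) to 1 (shut). A call has 1 to 20 rows; each row shifts and turns the commanded pose from where the row before left it, along the tool's axes as they then stand; what a row does not reach is not made up. A row lasts 1/12 s, in which the tool goes at most 41.7 mm and 7.16 degrees, less where a joint would pass 70% of its speed; a pose out of reach is approached as far as the arm can. A call is refused whole if a number of a shift passes 41.7 or a number of a turn 1, either way. A call with a gripper value outside its range is refused whole. The fingers move at their own pace and stop on an object; "grip_force" is the grip in N (left out, the last holds). Time passes only in rows, so rows that do not move let the fingers close. It gives the time, the measured TCP pose, the force, the opening and the grip force at its end, in the units of the state.
- sensors.get_state(): the state, without advancing time (a new reading comes with each control period).
- imaging.get_image(name): name is "side" or "top" or "wrist"; returns a dict with "image" (480x640x3 uint8, red, green, blue), "K" (3x3 intrinsics, pixels), "k1" (the pictures are not rectified: a ray, as slopes to the right and down, at radius r is drawn at 1 + k1 r^2 times it, then the intrinsics apply), "extrinsics" (4x4, takes a point from world to camera coordinates). Camera axes: x right, y up, looking along -z (the intrinsics and any distortion apply to the point x, -y, -z); pixel columns grow to the right and rows downward; lengths in m; the calibration is good to about 2 mm. A picture is of the moment at which its call begins. There is no depth.
- manip.sign_off(): hands the job in; it is judged then, once.
The state is a dict: "clock": time; "qpos": joint angles; "qd": joint speeds; "effort": joint torques, N m; "position": TCP position; "ee_rot": TCP orientation; "contact_force": force on the tool from outside, world axes, zero at the start; "moment": the same for the moment, N m; "width": finger opening in m; "gripper_force": force on a finger pad.
Only numpy, scipy, OpenCV 4.12 (cv2) and the standard library are available. Lean on these libraries where they do the work, as an engineer would, in place of code of your own. Each camera call takes 0.05 s, during which the arm holds its last target. There are 200 camera calls.

### The job

Clear up the soldering bench: put the long-nose pliers, the side cutters, the utility knife and the solder spool back into the drawer tray, each lying fully down in the foam cut-out of its own shape (pliers and cutters with their heads at the head end of the outline, the spool standing upright). Set each one down rather than dropping it in, and leave the tip-cleaner tin and the flux bottle where they stand.

Things in the scene. Friction and masses are not known exactly. Their poses are not given: they have to be found in the camera images.
- pliers_mid (a point): Long-nose pliers lying flat on the plywood board (9 mm thick), 155 mm long, 48 wide over the red handles, 14 thick, with a long pointed steel nose; loose, 0.14 kg. Point: midway along, half-way up (7 mm above the underside); x towards the nose tip (77.5 mm off), z up. Take it here, across the two handles, together 31 mm wide in y.
- cutters_mid (a point): Side cutters lying flat on the plywood board, 130 mm long, 52 wide over the red handles, 14 thick, with a short blunt steel head 28 mm wide; loose, 0.11 kg. Point: midway along, half-way up (7 mm above the underside); x towards the head's end (65 mm off), z up. Take it here, across the two handles, together 35 mm wide in y.
- knife_mid (a point): Utility knife, blade drawn in: a plain metal bar lying flat on the plywood board, 152 mm long (x), 31 wide (y), 18 thick, narrower at its nose (+x); loose, 0.13 kg. Point: its centre, half-way up (9 mm above the underside); z up.
- spool_mid (a point): Spool of solder standing on its flange on the plywood board, 62 mm across, 46 high, white flanges, silvery winding; loose, 0.26 kg. Point: its centre, half-way up (23 mm above the underside); z along its upright axis.
- inlay_pliers: Fixed foam inlay 184 (x) x 110 (y) x 24 mm, dark, cut-outs light grey; origin at the centre of its underside, z up. Cut-out floor 10 mm above the origin; a finger groove as deep, 44 mm wide, runs across at its middle and out at both sides, in line with the next inlay's. Outline of the long-nose pliers, nose to +x, centred on the origin, 8 mm to spare all round.
- inlay_cutters: Fixed foam inlay 184 (x) x 110 (y) x 24 mm, dark, cut-outs light grey; origin at the centre of its underside, z up. Cut-out floor 10 mm above the origin; a finger groove as deep, 44 mm wide, runs across at its middle and out at both sides, in line with the next inlay's. Outline of the side cutters, head to +x, centred on the origin, 8 mm to spare all round.
- inlay_knife: Fixed foam inlay 184 (x) x 110 (y) x 24 mm, dark, cut-outs light grey; origin at the centre of its underside, z up. Cut-out floor 10 mm above the origin; a finger groove as deep, 44 mm wide, runs across at its middle and out at both sides, in line with the next inlay's. Plain oblong 168 x 48 mm along x, centred on the origin, for the knife (either way round).
- inlay_spool: Fixed foam inlay 184 (x) x 110 (y) x 24 mm, dark, cut-outs light grey; origin at the centre of its underside, z up. Cut-out floor 10 mm above the origin; a finger groove as deep, 44 mm wide, runs across at its middle and out at both sides, in line with the next inlay's. Round well 78 mm across, centred on the origin, for the standing solder spool (any yaw).
- tip_cleaner_mid (a point): Bystander: round steel tin of brass wool for cleaning the iron, 62 mm in diameter, about 37 mm high with the wool, loose on the bench beyond the work. The point is 16 mm above its underside.
- flux_bottle_mid (a point): Bystander: small white bottle with a black cap, 38 mm in diameter, 72 mm high, loose on the bench beyond the plywood board. The point is half-way up (36 mm).
There are look-alikes about, which are no part of the job. Leave any red, turquoise or yellow look-alike of the inlay_pliers alone.

How it is judged:
By the outcome, as a careful person would: the job done as asked, in the order asked, and still so for the second after the job is handed in, with the robot touching nothing.
It also fails if it takes over 122 s, if anything falls off the work surface, if the arm or the gripper's body presses on something with over 40 N, if the wrist force passes 120 N, or if a joint passes its speed limit or range.

## Working session

There is one attempt and no reset: what is moved stays moved. The work goes in short steps, Python scripts to look and compute and a tool call to move; the robot and the scene stay as the last step left them, time stands still between calls to the robot, and variables do not carry over. Pictures are saved under pics/ and viewed, at most 14 in all, crops included, and the job is handed in when it is done.

Besides the shell and the picture viewer there is one more tool, called after "Call:" as name([rows], argument=value, ...), one row to a line, values as JSON. jog_arm: Moves the arm, as the interface text tells. Its arguments: {"type":"object","properties":{"plan":{"type":"array"},"grip_force":{"type":"number"}},"required":["plan"]}

```bash
mkdir -p pics; python3 - <<'E'
from rig import sensors, imaging, manip
import cv2,pickle
print(manip.tcp_to_tips, sensors.get_state())
d={}
for n in ("top","side","wrist"):
    r=imaging.get_image(n); d[n]=r
    cv2.imwrite(f"pics/{n}0.png",r["image"][:,:,::-1])
    print(n,r["K"],r["k1"],r["extrinsics"])
pickle.dump(d,open("d0.pkl","wb"))
E
```

```text
0.1734 {'clock': 0.0, 'qpos': array([-1.44002780e+00,  2.76615332e-01,  1.50616527e+00,  3.93762504e-05,
        1.36068418e+00, -1.20979979e-01]), 'qd': array([ 0.00128734, -0.00108396, -0.00064324, -0.00120363,  0.00063552,
        0.00169119]), 'effort': array([ 7.48985749e-04, -4.16766787e+01, -2.45802820e+01, -2.43775703e-04,
        1.09073470e-02, -2.33024053e-06]), 'position': array([ 0.14321616, -0.55665765,  0.403815  ]), 'ee_rot': array([-9.36144680e-04,  9.92088374e-01,  1.25537971e-01,  1.46697272e-05]), 'contact_force': array([-0.22370822, -0.59510239, -0.22296797]), 'moment': array([-0.01818486, -0.00340908,  0.02182594]), 'gripper_force': 0.0, 'width': 0.08539009118354618}
top [[499.13429025   0.         320.19343414]
 [  0.         499.13429025 236.77259939]
 [  0.           0.           1.        ]] -0.1420890808609336 [[ 0.01241721 -0.9998012   0.01560062  0.09195103]
 [ 0.98989819  0.01449492  0.1410371  -0.54465796]
 [-0.1412352   0.01369174  0.98988138 -1.14763279]
 [ 0.          0.          0.          1.        ]]
side [[464.83394606   0.         322.02197928]
 [  0.         464.83394606 236.63907459]
 [  0.           0.           1.        ]] 0.0005366088476825966 [[-0.83985751 -0.54272503  0.00942908  0.49527017]
 [ 0.42934807 -0.65357981  0.6232926  -0.19742615]
 [-0.33211384  0.52752533  0.78193186 -0.90524912]
 [ 0.          0.          0.          1.        ]]
wrist [[408.54229651   0.         314.41202912]
 [  0.         408.54229651 235.1728273 ]
 [  0.           0.           1.        ]] -0.04497593911841507 [[ 2.48619779e-01 -9.68600766e-01 -8.73054657e-04 -5.75044702e-01]
 [ 9.21954620e-01  2.36922834e-01 -3.06377626e-01  3.91710948e-02]
 [ 2.96964450e-01  7.53666209e-02  9.51909653e-01 -3.79296357e-01]
 [ 0.00000000e+00  0.00000000e+00  0.00000000e+00  1.00000000e+00]]
```

View pics/top0.png

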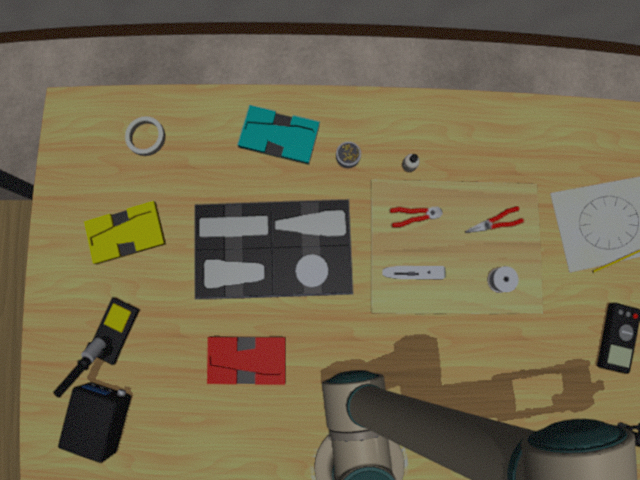

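View pics/side0.png

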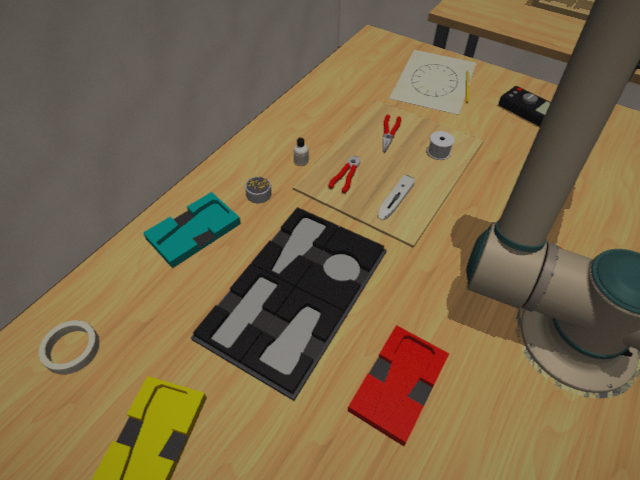

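Top view: the dark 2x2 tray is at about (195–352, 200–298). Knife oblong (234,226), pliers outline (310,223), cutters outline (234,273), spool well (312,271). The red, turquoise and yellow inlays are look-alikes. On the board: cutters (415,216), pliers (496,220), knife (414,272), spool (504,279). I'll enlarge both areas to confirm.

```bash
cat > crop.py <<'E'
import cv2
def crop(img,x0,y0,x1,y1,s,fn,step=10):
    c=cv2.resize(img[y0:y1,x0:x1,::-1].copy(),None,fx=s,fy=s,interpolation=cv2.INTER_CUBIC)
    for u in range(-(-x0//step)*step,x1,step):
        cv2.line(c,(int((u-x0+.5)*s),0),(int((u-x0+.5)*s),8),(0,255,0),1); cv2.putText(c,str(u),(int((u-x0)*s)-8,20),0,.35,(0,255,0),1)
    for v in range(-(-y0//step)*step,y1,step):
        cv2.line(c,(0,int((v-y0+.5)*s)),(8,int((v-y0+.5)*s)),(0,255,0),1); cv2.putText(c,str(v),(9,int((v-y0)*s)+6),0,.35,(0,255,0),1)
    cv2.imwrite(fn,c)
E
python3 - <<'E'
import pickle;from crop import crop
d=pickle.load(open("d0.pkl","rb"))
crop(d["top"]["image"],365,175,550,320,4,"pics/board.png")
crop(d["top"]["image"],185,190,360,305,4.5,"pics/tray.png")
E
```

```text
(no output)
```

View pics/board.png

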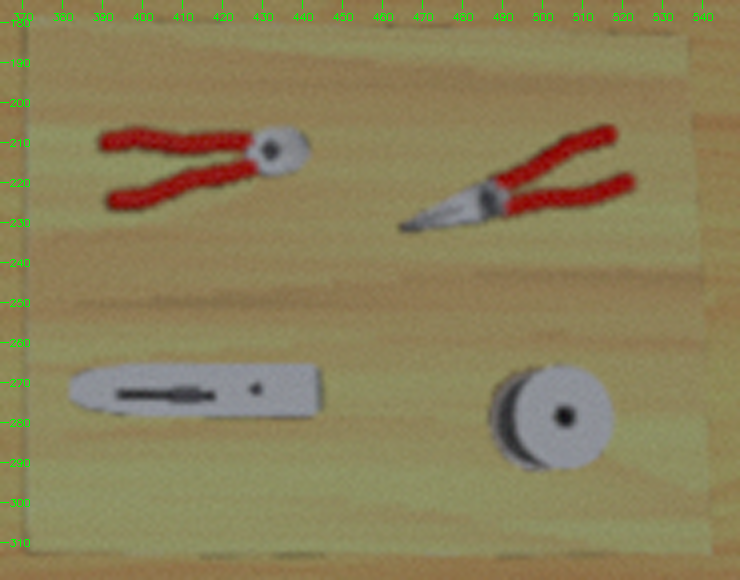

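View pics/tray.png

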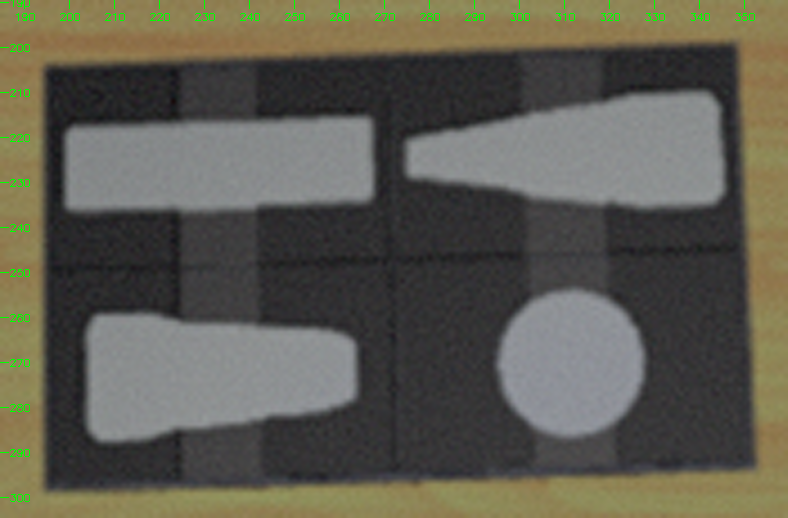

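```bash
python3 - <<'E'
import pickle;from crop import crop
d=pickle.load(open("d0.pkl","rb"))
crop(d["side"]["image"],290,100,490,245,4,"pics/sboard.png")
crop(d["side"]["image"],190,205,390,400,3,"pics/stray.png")
E
```

```text
(no output)
```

View pics/sboard.png

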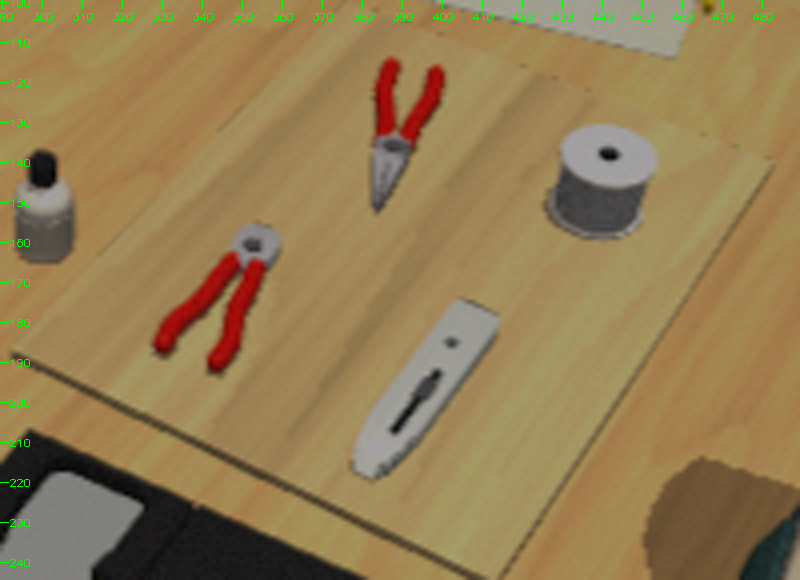

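View pics/stray.png

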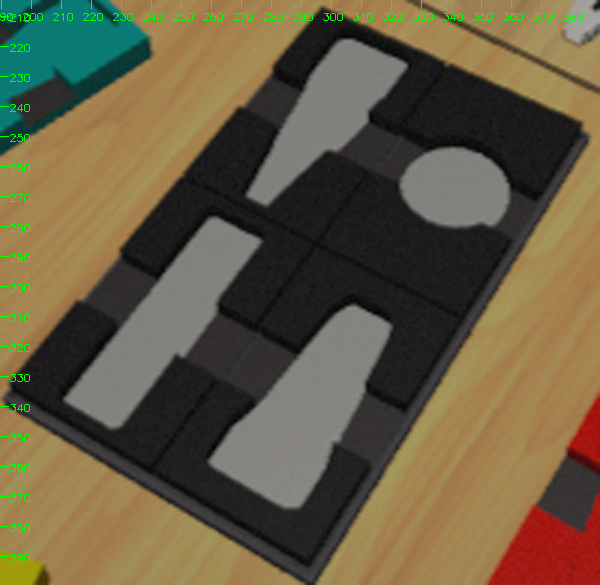

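Confirmed: four tools on board; tray cut-outs in the dark inlays: knife top-left, pliers top-right (narrow end to the image left), cutters bottom-left (head end to the right), spool bottom-right. I'll triangulate them.

```bash
cat > geo.py <<'E'
import numpy as np,cv2,pickle
def ray(c,p):
    K,k,E=c["K"],c["k1"],c["extrinsics"]
    x=cv2.undistortPoints(np.array([[p]],float),K,np.array([k,0,0,0.]))[0,0]
    R,t=E[:3,:3],E[:3,3]
    return -R.T@t, R.T@np.array([x[0],-x[1],-1.])
def plane(c,p,z):
    o,d=ray(c,p); return o+d*(z-o[2])/d[2]
def tri(c1,p1,c2,p2):
    (o1,d1),(o2,d2)=ray(c1,p1),ray(c2,p2)
    s=np.linalg.lstsq(np.c_[d1,-d2],o2-o1,rcond=None)[0]
    a,b=o1+s[0]*d1,o2+s[1]*d2
    return (a+b)/2,np.linalg.norm(a-b)
E
python3 - <<'E'
from geo import *
np.set_printoptions(precision=4,suppress=True)
d=pickle.load(open("d0.pkl","rb"));T,S=d["top"],d["side"]
print(ray(T,(320,240))[0],ray(S,(320,240))[0])
P=dict(pl_piv=((487,225),(388.2,136.2)),pl_tip=((466,232),(384.2,152.7)),pl_h1=((518,208.5),(387.7,115)),pl_h2=((522.5,220.5),(399.2,117)),
cu_piv=((432.4,212.7),(353.4,161)),cu_h1=((390.7,210.7),(330.5,188)),cu_h2=((392.5,225.5),(344.2,192.5)),
kn_hole=((429,272.2),(403,185.5)),sp_hole=((506.2,279),(442.2,138.5)),
bd1=((372,180),(293,188)),bd2=((371.5,312),(415,244.5)),
jn=((271.7,247.6),(296.3,286)),t1=((348.3,200),(297.3,207.7)),t2=((352.8,293.8),(385,246.7)),t3=((195,204.9),(192.7,336.7)),t4=((195.4,298.9),(293.3,392)))
for k,(a,b) in P.items(): print(k,*tri(T,a,S,b))
print("plane")
def pl(n,p,z): print(n,plane(T,p,z))
pl("cu head",(442.2,212.5),.018);pl("cu ends",(389.5,218),.016)
pl("pl tip",(464.5,232.3),.016);pl("pl ends",(522,213.5),.016)
for p in((382,271.5),(444.5,265.5),(444.5,278)):pl("kn",p,.027)
for n,p in dict(pocK=[(199.5,217),(267.5,215.5),(199.5,236.5),(267.5,234)],pocP=[(275,224.5),(345.5,222)],pocC=[(204,272.5),(264,271.5)],well=[(295.5,270.5),(328,270.5),(311.5,254),(311.5,286.5)]).items():
    for q in p: pl(n,q,.024)
E
```

```text
[0.3759 0.1155 1.2114] [0.2001 0.6173 0.8262]
pl_piv [ 0.581  -0.313   0.0207] 0.00042945110903915224
pl_tip [ 0.5648 -0.2631  0.007 ] 0.000464038786257488
pl_h1 [ 0.6255 -0.3962  0.019 ] 0.0010393737705198997
pl_h2 [ 0.595  -0.4071  0.0182] 0.0005090483896644003
cu_piv [ 0.6088 -0.1753  0.0224] 0.00091883006196853
cu_h1 [ 0.6144 -0.0747  0.0073] 0.0019205787892085475
cu_h2 [ 0.5772 -0.0785  0.0094] 0.0016114180076821916
kn_hole [ 0.4627 -0.1635  0.0253] 0.0007376387703671074
sp_hole [ 0.4459 -0.345   0.0524] 0.0005137023617184855
bd1 [ 0.694  -0.029   0.0013] 1.878298276093824e-05
bd2 [ 0.3646 -0.027   0.0101] 0.005390294347955732
jn [0.5157 0.2141 0.0258] 0.0032975170405726774
t1 [0.6381 0.0315 0.0187] 0.00037503778733595554
t2 [0.4113 0.0201 0.0188] 0.002821723391454863
t3 [0.6213 0.4083 0.0104] 0.0019431292830592857
t4 [0.393  0.3942 0.0261] 0.002821163836146833
plane
cu head [ 0.611  -0.2009  0.018 ]
cu ends [ 0.5953 -0.0699  0.016 ]
pl tip [ 0.5628 -0.2564  0.016 ]
pl ends [ 0.613  -0.4077  0.016 ]
kn [ 0.4634 -0.0493  0.027 ]
kn [ 0.4794 -0.2013  0.027 ]
kn [ 0.4493 -0.2007  0.027 ]
pocK [0.5896 0.3929 0.024 ]
pocK [0.5954 0.2272 0.024 ]
pocK [0.5417 0.3906 0.024 ]
pocK [0.5502 0.2259 0.024 ]
pocP [0.5736 0.2085 0.024 ]
pocP [0.5823 0.0384 0.024 ]
pocC [0.455  0.3758 0.024 ]
pocC [0.4599 0.2319 0.024 ]
well [0.4634 0.1569 0.024 ]
well [0.4645 0.0795 0.024 ]
well [0.5034 0.1194 0.024 ]
well [0.4259 0.1183 0.024 ]
```

Call:
jog_arm([
  {"az":-0.985,"dz":5,"grip":0},
  {"az":-0.985,"dz":5,"grip":0},
  {"az":-0.985,"dz":5,"grip":0},
  {"az":-0.985,"dz":5,"grip":0},
  {"az":-0.985,"dz":5,"grip":0},
  {"az":-0.985,"dz":5,"grip":0},
  {"az":-0.985,"dz":5,"grip":0},
  {"az":-0.985,"dz":5,"grip":0},
  {"az":-0.985,"dz":5,"grip":0},
  {"az":-0.985,"dz":5,"grip":0},
  {"az":-0.985,"dz":5,"grip":0},
  {"az":-0.985,"dz":5,"grip":0},
  {"az":-0.985,"dz":5,"grip":0},
  {"az":-0.985,"dz":5,"grip":0},
  {"az":-0.985,"dz":5,"grip":0},
  {"az":-0.985,"dz":5,"grip":0},
], grip_force=40)

```text
$.plan[0]: bad value
```

Call:
jog_arm([
  {"dx":4.9,"dy":35.3},
  {"dx":4.9,"dy":35.3},
  {"dx":4.9,"dy":35.3},
  {"dx":4.9,"dy":35.3},
  {"dx":4.9,"dy":35.3},
  {"dx":4.9,"dy":35.3},
  {"dx":4.9,"dy":35.3},
  {"dx":4.9,"dy":35.3},
  {"dx":4.9,"dy":35.3},
  {"dx":4.9,"dy":35.3},
  {"dx":4.9,"dy":35.3},
  {"dx":4.9,"dy":35.3},
  {"dx":4.9,"dy":35.3},
  {"dx":4.9,"dy":35.3},
  {"dx":0},
  {"dx":0},
])

```text
$.plan[0]: bad value
```

```bash
cat > nav.py <<'E'
import sys,numpy as np
from rig import sensors
from scipy.spatial.transform import Rotation as R
s=sensors.get_state();p=s["position"];w,x,y,z=s["ee_rot"];M=R.from_quat([x,y,z,w])
m=M.as_matrix();yaw=np.degrees(np.arctan2(m[1,0],m[0,0]))
print("t%.1f"%s["clock"],"pos",p.round(4),"yaw %.1f"%yaw,"w %.4f"%s["width"],"F",s["contact_force"].round(1),"gf %.0f"%s["gripper_force"],"q",s["qpos"].round(2))
def go(tx,ty,tz,ty_deg):
    a=np.radians(ty_deg); T=np.c_[[np.cos(a),np.sin(a),0],[np.sin(a),-np.cos(a),0],[0,0,-1]]
    rv=(M.inv()*R.from_matrix(T)).as_rotvec(degrees=True)/6
    d=np.array([tx,ty,tz])-p
    print("turn",rv.round(2),"shift-if-turned",(T.T@d*1000).round(1),"shift-now",(m.T@d*1000).round(1))
if len(sys.argv)>4: go(*map(float,sys.argv[1:5]))
E
python3 nav.py .588 -.3315 .1854 109
python3 - <<'E'
from rig import imaging
import pickle
from crop import crop
r=imaging.get_image("wrist");pickle.dump(r,open("w1.pkl","wb"))
crop(r["image"],0,0,640,480,1.25,"pics/w1.png",40)
E
```

```text
t0.1 pos [ 0.1432 -0.5567  0.404 ] yaw 14.4 w 0.0857 F [0.4 0.1 0.2] gf 0 q [-1.44  0.28  1.51  0.    1.36 -0.12]
turn [-1.000e-02 -1.000e-02 -1.576e+01] shift-if-turned [ 68.2 493.9 218.6] shift-now [ 486.8 -107.   218.9]
```

View pics/w1.png

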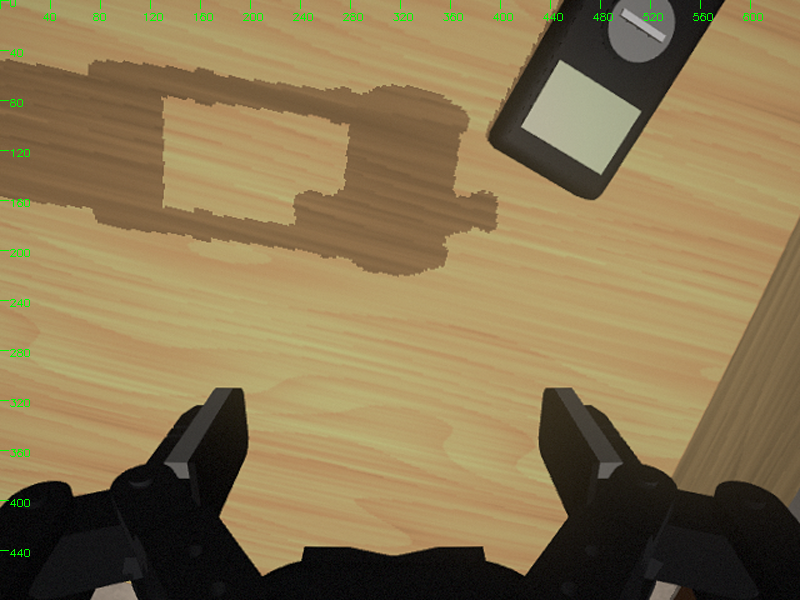

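The wrist view is from the start pose, because the call was refused: rows need all their keys. The picture shows only the open fingers, at (190,350) and (460,350), and a meter.

Call:
jog_arm([
  {"dx":0,"dy":0,"dz":5,"ax":0,"ay":0,"az":-0.985,"grip":0},
  {"dx":0,"dy":0,"dz":5,"ax":0,"ay":0,"az":-0.985,"grip":0},
  {"dx":0,"dy":0,"dz":5,"ax":0,"ay":0,"az":-0.985,"grip":0},
  {"dx":0,"dy":0,"dz":5,"ax":0,"ay":0,"az":-0.985,"grip":0},
  {"dx":0,"dy":0,"dz":5,"ax":0,"ay":0,"az":-0.985,"grip":0},
  {"dx":0,"dy":0,"dz":5,"ax":0,"ay":0,"az":-0.985,"grip":0},
  {"dx":0,"dy":0,"dz":5,"ax":0,"ay":0,"az":-0.985,"grip":0},
  {"dx":0,"dy":0,"dz":5,"ax":0,"ay":0,"az":-0.985,"grip":0},
  {"dx":0,"dy":0,"dz":5,"ax":0,"ay":0,"az":-0.985,"grip":0},
  {"dx":0,"dy":0,"dz":5,"ax":0,"ay":0,"az":-0.985,"grip":0},
  {"dx":0,"dy":0,"dz":5,"ax":0,"ay":0,"az":-0.985,"grip":0},
  {"dx":0,"dy":0,"dz":5,"ax":0,"ay":0,"az":-0.985,"grip":0},
  {"dx":0,"dy":0,"dz":5,"ax":0,"ay":0,"az":-0.985,"grip":0},
  {"dx":0,"dy":0,"dz":5,"ax":0,"ay":0,"az":-0.985,"grip":0},
  {"dx":0,"dy":0,"dz":5,"ax":0,"ay":0,"az":-0.985,"grip":0},
  {"dx":0,"dy":0,"dz":5,"ax":0,"ay":0,"az":-0.985,"grip":0},
], grip_force=40)

```text
clock: 1.53
position: [0.1432, -0.5568, 0.3243]
ee_rot: [-0.0, 0.579, 0.816, 0.0]
contact_force: [0.3, 0.4, -0.1]
width: 0.0855
gripper_force: 0.0
```

Call:
jog_arm([
  {"dx":4.9,"dy":35.3,"dz":0,"ax":0,"ay":0,"az":0,"grip":0},
  {"dx":4.9,"dy":35.3,"dz":0,"ax":0,"ay":0,"az":0,"grip":0},
  {"dx":4.9,"dy":35.3,"dz":0,"ax":0,"ay":0,"az":0,"grip":0},
  {"dx":4.9,"dy":35.3,"dz":0,"ax":0,"ay":0,"az":0,"grip":0},
  {"dx":4.9,"dy":35.3,"dz":0,"ax":0,"ay":0,"az":0,"grip":0},
  {"dx":4.9,"dy":35.3,"dz":0,"ax":0,"ay":0,"az":0,"grip":0},
  {"dx":4.9,"dy":35.3,"dz":0,"ax":0,"ay":0,"az":0,"grip":0},
  {"dx":4.9,"dy":35.3,"dz":0,"ax":0,"ay":0,"az":0,"grip":0},
  {"dx":4.9,"dy":35.3,"dz":0,"ax":0,"ay":0,"az":0,"grip":0},
  {"dx":4.9,"dy":35.3,"dz":0,"ax":0,"ay":0,"az":0,"grip":0},
  {"dx":4.9,"dy":35.3,"dz":0,"ax":0,"ay":0,"az":0,"grip":0},
  {"dx":4.9,"dy":35.3,"dz":0,"ax":0,"ay":0,"az":0,"grip":0},
  {"dx":4.9,"dy":35.3,"dz":0,"ax":0,"ay":0,"az":0,"grip":0},
  {"dx":4.9,"dy":35.3,"dz":0,"ax":0,"ay":0,"az":0,"grip":0},
  {"dx":0,"dy":0,"dz":0,"ax":0,"ay":0,"az":0,"grip":0},
  {"dx":0,"dy":0,"dz":0,"ax":0,"ay":0,"az":0,"grip":0},
])

```text
clock: 2.87
position: [0.5897, -0.3299, 0.3239]
ee_rot: [-0.0, 0.579, 0.815, -0.0]
contact_force: [0.0, -0.6, 0.5]
width: 0.0855
gripper_force: 0.0
```

```bash

python3 nav.py .588 -.3315 .1854 109
python3 - <<'E'
from rig import imaging
import pickle
from crop import crop
r=imaging.get_image("wrist");pickle.dump(r,open("w1.pkl","wb"))
crop(r["image"],0,0,640,480,1.25,"pics/w2.png",40)
E
```

```text
t2.9 pos [ 0.5897 -0.3299  0.3239] yaw 109.2 w 0.0855 F [ 0.  -0.6  0.5] gf 0 q [-0.61  0.47  1.4  -0.    1.27 -0.95]
turn [-0.01 -0.01  0.03] shift-if-turned [ -0.9  -2.1 138.5] shift-now [ -1.   -2.  138.5]
```

View pics/w2.png

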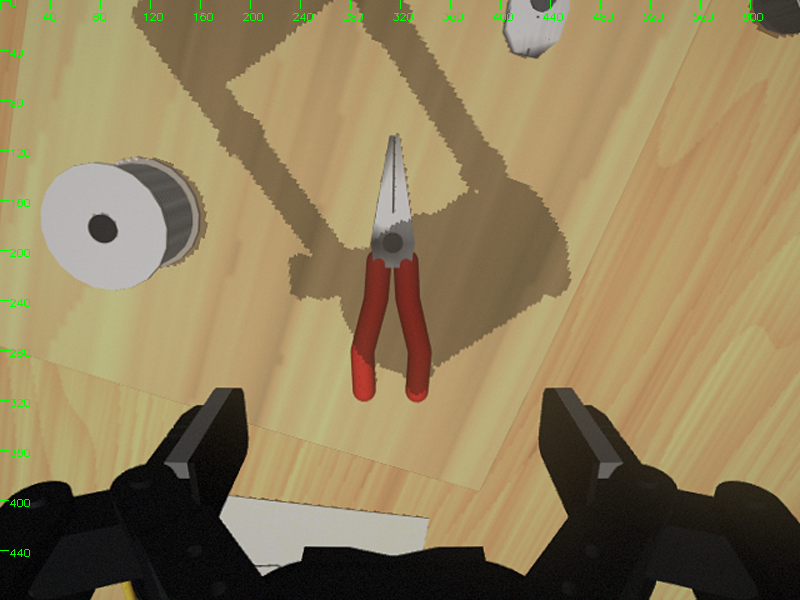

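The wrist view shows the pliers in line with the tool: nose tip (315,108), handle ends (290,318) and (333,319). The spool hole is at (82,182).

```bash
python3 - <<'E'
from geo import *
r=pickle.load(open("w1.pkl","rb"))
a=plane(r,(315,108.5),.014);b=plane(r,(311.5,320),.018)
print(a,b,(a+b)/2,np.degrees(np.arctan2(*(a-b)[1::-1])),np.linalg.norm((a-b)[:2]),plane(r,(82,182),.055))
E
```

```text
[ 0.56516628 -0.25890759  0.014     ] [ 0.61299245 -0.40458494  0.018     ] [ 0.58907937 -0.33174627  0.016     ] 108.17511297898228 0.15332721041080202 [ 0.44734432 -0.34277602  0.055     ]
```

Call:
jog_arm([
  {"dx":-1.4,"dy":-1.4,"dz":25,"ax":0,"ay":0,"az":0.1,"grip":0},
  {"dx":0,"dy":0,"dz":25,"ax":0,"ay":0,"az":0,"grip":0},
  {"dx":0,"dy":0,"dz":25,"ax":0,"ay":0,"az":0,"grip":0},
  {"dx":0,"dy":0,"dz":25,"ax":0,"ay":0,"az":0,"grip":0},
  {"dx":0,"dy":0,"dz":20,"ax":0,"ay":0,"az":0,"grip":0},
  {"dx":0,"dy":0,"dz":10,"ax":0,"ay":0,"az":0,"grip":0},
  {"dx":0,"dy":0,"dz":5,"ax":0,"ay":0,"az":0,"grip":0},
  {"dx":0,"dy":0,"dz":3,"ax":0,"ay":0,"az":0,"grip":0},
  {"dx":0,"dy":0,"dz":0,"ax":0,"ay":0,"az":0,"grip":0},
  {"dx":0,"dy":0,"dz":0,"ax":0,"ay":0,"az":0,"grip":0},
])

```text
clock: 3.75
position: [0.5876, -0.3336, 0.188]
ee_rot: [0.001, 0.585, 0.811, -0.0]
contact_force: [-0.3, -0.2, 0.3]
width: 0.0857
gripper_force: 0.0
```

Call:
jog_arm([
  {"dx":0,"dy":0,"dz":0,"ax":0,"ay":0,"az":0,"grip":0.3},
  {"dx":0,"dy":0,"dz":0,"ax":0,"ay":0,"az":0,"grip":0.5},
  {"dx":0,"dy":0,"dz":0,"ax":0,"ay":0,"az":0,"grip":1},
  {"dx":0,"dy":0,"dz":0,"ax":0,"ay":0,"az":0,"grip":1},
  {"dx":0,"dy":0,"dz":0,"ax":0,"ay":0,"az":0,"grip":1},
  {"dx":0,"dy":0,"dz":0,"ax":0,"ay":0,"az":0,"grip":1},
  {"dx":0,"dy":0,"dz":0,"ax":0,"ay":0,"az":0,"grip":1},
  {"dx":0,"dy":0,"dz":0,"ax":0,"ay":0,"az":0,"grip":1},
  {"dx":0,"dy":0,"dz":0,"ax":0,"ay":0,"az":0,"grip":1},
  {"dx":0,"dy":0,"dz":0,"ax":0,"ay":0,"az":0,"grip":1},
])

```text
clock: 4.58
position: [0.5878, -0.333, 0.1876]
ee_rot: [0.001, 0.585, 0.811, 0.0]
contact_force: [0.8, 0.7, 5.4]
width: 0.0288
gripper_force: 39.0
```

```bash
python3 nav.py .576 .124 .30 92.6
```

```text
t4.6 pos [ 0.5878 -0.333   0.1876] yaw 108.4 w 0.0288 F [0.8 0.7 5.4] gf 39 q [-0.62  0.59  1.56  0.    0.99 -0.94]
turn [0.02 0.01 2.63] shift-if-turned [ 457.1    8.9 -112.4] shift-now [ 437.3  133.  -112.7]
```

Call:
jog_arm([
  {"dx":0,"dy":0,"dz":-5,"ax":0,"ay":0,"az":0,"grip":1},
  {"dx":0,"dy":0,"dz":-15,"ax":0,"ay":0,"az":0,"grip":1},
  {"dx":0,"dy":0,"dz":-20,"ax":0,"ay":0,"az":0,"grip":1},
  {"dx":0,"dy":0,"dz":-20,"ax":0,"ay":0,"az":0.65,"grip":1},
  {"dx":0,"dy":0,"dz":-20,"ax":0,"ay":0,"az":0.66,"grip":1},
  {"dx":0,"dy":0,"dz":-12,"ax":0,"ay":0,"az":0.66,"grip":1},
  {"dx":0,"dy":0,"dz":0,"ax":0,"ay":0,"az":0.66,"grip":1},
])

```text
clock: 5.17
position: [0.5878, -0.3335, 0.2816]
ee_rot: [0.002, 0.692, 0.722, -0.0]
contact_force: [0.3, -0.5, -1.1]
width: 0.0288
gripper_force: 38.8
```

Call:
jog_arm([
  {"dx":20,"dy":0.6,"dz":0,"ax":0,"ay":0,"az":0,"grip":1},
  {"dx":32,"dy":0.6,"dz":0,"ax":0,"ay":0,"az":0,"grip":1},
  {"dx":32,"dy":0.6,"dz":0,"ax":0,"ay":0,"az":0,"grip":1},
  {"dx":32,"dy":0.6,"dz":0,"ax":0,"ay":0,"az":0,"grip":1},
  {"dx":32,"dy":0.6,"dz":0,"ax":0,"ay":0,"az":0,"grip":1},
  {"dx":32,"dy":0.6,"dz":0,"ax":0,"ay":0,"az":0,"grip":1},
  {"dx":32,"dy":0.6,"dz":0,"ax":0,"ay":0,"az":0,"grip":1},
  {"dx":32,"dy":0.6,"dz":0,"ax":0,"ay":0,"az":0,"grip":1},
  {"dx":32,"dy":0.6,"dz":0,"ax":0,"ay":0,"az":0,"grip":1},
  {"dx":32,"dy":0.6,"dz":0,"ax":0,"ay":0,"az":0,"grip":1},
  {"dx":32,"dy":0.6,"dz":0,"ax":0,"ay":0,"az":0,"grip":1},
  {"dx":32,"dy":0.6,"dz":0,"ax":0,"ay":0,"az":0,"grip":1},
  {"dx":32,"dy":0.6,"dz":0,"ax":0,"ay":0,"az":0,"grip":1},
  {"dx":32,"dy":0.6,"dz":0,"ax":0,"ay":0,"az":0,"grip":1},
  {"dx":20,"dy":0.6,"dz":0,"ax":0,"ay":0,"az":0,"grip":1},
  {"dx":0,"dy":0,"dz":0,"ax":0,"ay":0,"az":0,"grip":1},
  {"dx":0,"dy":0,"dz":0,"ax":0,"ay":0,"az":0,"grip":1},
])

```text
clock: 6.58
position: [0.5746, 0.1242, 0.2778]
ee_rot: [-0.001, 0.69, 0.724, -0.001]
contact_force: [0.3, -1.0, -1.2]
width: 0.0289
gripper_force: 38.8
```

```bash
python3 nav.py .576 .1227 .1886 92.6
python3 - <<'E'
from rig import imaging
import pickle
from crop import crop
r=imaging.get_image("wrist");pickle.dump(r,open("w2.pkl","wb"))
crop(r["image"],0,0,640,480,1.25,"pics/w3.png",40)
E
```

```text
t6.6 pos [0.5746 0.1242 0.2778] yaw 92.8 w 0.0289 F [ 0.3 -1.  -1.2] gf 39 q [ 0.09  0.39  1.67 -0.    1.09  0.05]
turn [-0.02  0.01  0.03] shift-if-turned [-1.6  1.3 89.2] shift-now [-1.5  1.6 89.2]
```

View pics/w3.png

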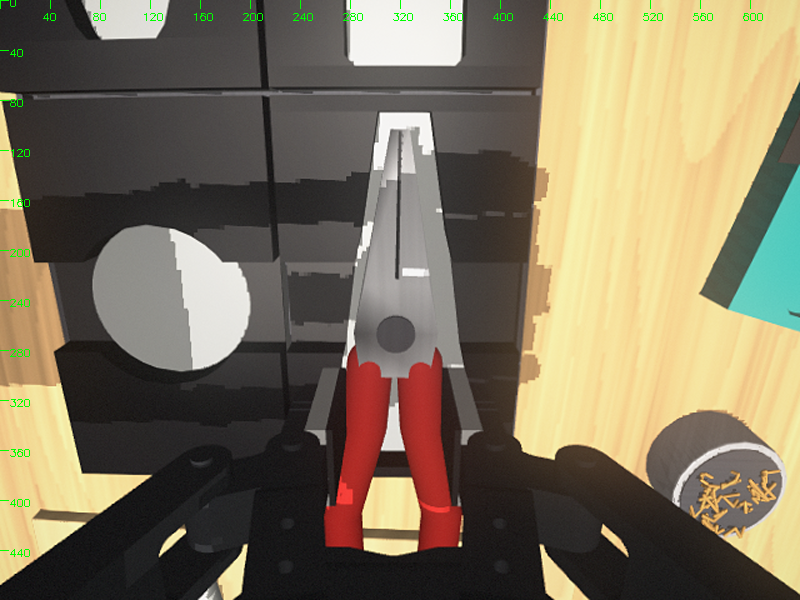

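The wrist view shows the pliers hanging over their cut-out. The cut-out's nose edge runs from (302,90) to (345,90), and the pliers' tip is at (320,104).

```bash
python3 - <<'E'
from geo import *
r=pickle.load(open("w2.pkl","rb"))
for z in(.024,.010): print(z,plane(r,(302,90),z),plane(r,(345.6,90),z))
E
```

```text
0.024 [0.56363254 0.20838076 0.024     ] [0.58609085 0.20948468 0.024     ]
0.01 [0.56317052 0.20878554 0.01      ] [0.58704295 0.20995896 0.01      ]
```

Call:
jog_arm([
  {"dx":-1.5,"dy":2.4,"dz":10,"ax":0,"ay":0,"az":0.08,"grip":1},
  {"dx":0,"dy":0,"dz":20,"ax":0,"ay":0,"az":0,"grip":1},
  {"dx":0,"dy":0,"dz":20,"ax":0,"ay":0,"az":0,"grip":1},
  {"dx":0,"dy":0,"dz":10,"ax":0,"ay":0,"az":0,"grip":1},
  {"dx":0,"dy":0,"dz":8,"ax":0,"ay":0,"az":0,"grip":1},
  {"dx":0,"dy":0,"dz":6,"ax":0,"ay":0,"az":0,"grip":1},
  {"dx":0,"dy":0,"dz":4,"ax":0,"ay":0,"az":0,"grip":1},
  {"dx":0,"dy":0,"dz":3,"ax":0,"ay":0,"az":0,"grip":1},
  {"dx":0,"dy":0,"dz":2,"ax":0,"ay":0,"az":0,"grip":1},
  {"dx":0,"dy":0,"dz":0,"ax":0,"ay":0,"az":0,"grip":1},
  {"dx":0,"dy":0,"dz":0,"ax":0,"ay":0,"az":0,"grip":1},
])

```text
clock: 7.55
position: [0.5783, 0.1216, 0.1961]
ee_rot: [0.0, 0.694, 0.72, 0.0]
contact_force: [0.3, -0.6, -1.3]
width: 0.0292
gripper_force: 38.8
```

Call:
jog_arm([
  {"dx":0,"dy":0,"dz":1,"ax":0,"ay":0,"az":0,"grip":1},
  {"dx":0,"dy":0,"dz":1,"ax":0,"ay":0,"az":0,"grip":1},
  {"dx":0,"dy":0,"dz":0,"ax":0,"ay":0,"az":0,"grip":1},
])

```text
clock: 7.8
position: [0.5781, 0.1216, 0.1938]
ee_rot: [0.0, 0.694, 0.72, 0.0]
contact_force: [0.6, -0.0, -0.2]
width: 0.0291
gripper_force: 38.8
```

Call:
jog_arm([
  {"dx":0,"dy":0,"dz":1,"ax":0,"ay":0,"az":0,"grip":1},
  {"dx":0,"dy":0,"dz":1,"ax":0,"ay":0,"az":0,"grip":1},
  {"dx":0,"dy":0,"dz":0,"ax":0,"ay":0,"az":0,"grip":1},
])

```text
clock: 8.05
position: [0.5782, 0.1215, 0.1917]
ee_rot: [0.0, 0.694, 0.72, 0.0]
contact_force: [0.4, 0.8, -0.9]
width: 0.0288
gripper_force: 38.9
```

Call:
jog_arm([
  {"dx":0,"dy":0,"dz":1,"ax":0,"ay":0,"az":0,"grip":1},
  {"dx":0,"dy":0,"dz":0,"ax":0,"ay":0,"az":0,"grip":1},
])

```text
clock: 8.22
position: [0.5781, 0.1215, 0.1916]
ee_rot: [0.0, 0.694, 0.72, 0.0]
contact_force: [-1.5, -0.4, 4.5]
width: 0.0288
gripper_force: 39.4
```

Call:
jog_arm([
  {"dx":0,"dy":0,"dz":0,"ax":0,"ay":0,"az":0,"grip":0.6},
  {"dx":0,"dy":0,"dz":0,"ax":0,"ay":0,"az":0,"grip":0.4},
  {"dx":0,"dy":0,"dz":0,"ax":0,"ay":0,"az":0,"grip":0.2},
  {"dx":0,"dy":0,"dz":0,"ax":0,"ay":0,"az":0,"grip":0.1},
  {"dx":0,"dy":0,"dz":0,"ax":0,"ay":0,"az":0,"grip":0.1},
  {"dx":0,"dy":0,"dz":-10,"ax":0,"ay":0,"az":0,"grip":0.1},
  {"dx":0,"dy":0,"dz":-20,"ax":0,"ay":0,"az":0,"grip":0},
  {"dx":0,"dy":0,"dz":-30,"ax":0,"ay":0,"az":-0.6,"grip":0},
  {"dx":0,"dy":0,"dz":-30,"ax":0,"ay":0,"az":0,"grip":0},
  {"dx":0,"dy":0,"dz":-20,"ax":0,"ay":0,"az":0,"grip":0},
  {"dx":0,"dy":0,"dz":0,"ax":0,"ay":0,"az":0,"grip":0},
])

```text
clock: 9.13
position: [0.5797, 0.1217, 0.3065]
ee_rot: [0.004, 0.671, 0.742, 0.004]
contact_force: [0.9, -0.1, 0.7]
width: 0.0853
gripper_force: 0.0
```

```bash
python3 nav.py .6035 -.1355 .300 96.3
```

```text
t9.1 pos [0.5797 0.1217 0.3065] yaw 95.7 w 0.0853 F [ 0.9 -0.1  0.7] gf 0 q [ 0.09  0.37  1.62 -0.    1.14 -0.01]
turn [ 0.1   0.   -0.09] shift-if-turned [-258.3   -4.6    6.5] shift-now [-258.3   -2.1    6.5]
```

Call:
jog_arm([
  {"dx":-20,"dy":-0.5,"dz":0,"ax":0,"ay":0,"az":-0.09,"grip":0},
  {"dx":-32,"dy":-0.5,"dz":0,"ax":0,"ay":0,"az":0,"grip":0},
  {"dx":-32,"dy":-0.5,"dz":0,"ax":0,"ay":0,"az":0,"grip":0},
  {"dx":-32,"dy":-0.5,"dz":0,"ax":0,"ay":0,"az":0,"grip":0},
  {"dx":-32,"dy":-0.5,"dz":0,"ax":0,"ay":0,"az":0,"grip":0},
  {"dx":-32,"dy":-0.5,"dz":0,"ax":0,"ay":0,"az":0,"grip":0},
  {"dx":-32,"dy":-0.5,"dz":0,"ax":0,"ay":0,"az":0,"grip":0},
  {"dx":-26,"dy":-0.5,"dz":0,"ax":0,"ay":0,"az":0,"grip":0},
  {"dx":-20,"dy":-0.5,"dz":0,"ax":0,"ay":0,"az":0,"grip":0},
  {"dx":0,"dy":0,"dz":0,"ax":0,"ay":0,"az":0,"grip":0},
  {"dx":0,"dy":0,"dz":0,"ax":0,"ay":0,"az":0,"grip":0},
])

```text
clock: 10.05
position: [0.6013, -0.1364, 0.3002]
ee_rot: [-0.001, 0.668, 0.744, -0.0]
contact_force: [0.2, 0.0, 0.2]
width: 0.0853
gripper_force: 0.0
```

```bash
python3 nav.py .6035 -.1355 .1876 96.3
python3 - <<'E'
from rig import imaging
import pickle
from crop import crop
r=imaging.get_image("wrist");pickle.dump(r,open("w3.pkl","wb"))
crop(r["image"],0,0,640,480,1.25,"pics/w4.png",40)
t=imaging.get_image("top");pickle.dump(t,open("t3.pkl","wb"))
E
```

```text
t10.1 pos [ 0.6013 -0.1364  0.3002] yaw 96.1 w 0.0853 F [0.2 0.  0.2] gf 0 q [-0.34  0.41  1.57  0.    1.16 -0.44]
turn [-0.01 -0.01 -0.03] shift-if-turned [  0.7   2.2 112.6] shift-now [  0.6   2.4 112.6]
```

View pics/w4.png

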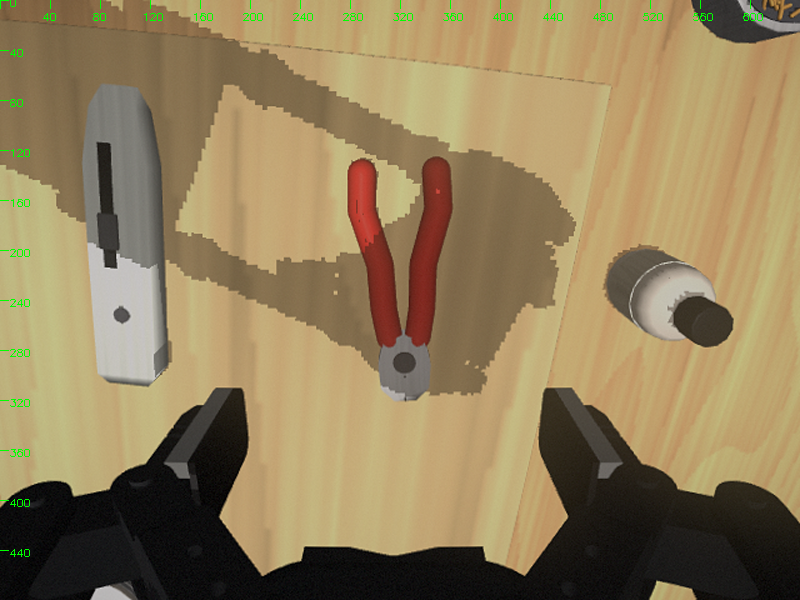

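The wrist view shows the cutters centred: handle ends (289,128) and (350,126), head end (324,320). The knife runs from its nose at (95,69) to its tail at (104,304). The flux bottle is well off to the right.

```bash
python3 - <<'E'
from geo import *
r=pickle.load(open("w3.pkl","rb"))
for n,p,q,z1,z2 in(("cut",(324,319.5),(319.5,126.5),.016,.018),("knife",(94.5,69),(104,304),.022,.027)):
    a=plane(r,p,z1);b=plane(r,q,z2)
    print(n,a,b,(a+b)/2,np.degrees(np.arctan2(*(a-b)[1::-1])),np.linalg.norm((a-b)[:2]))
E
```

```text
cut [ 0.61476616 -0.2005903   0.016     ] [ 0.59725846 -0.07124836  0.018     ] [ 0.60601231 -0.13591933  0.017     ] -82.29130791820593 0.13052148314770726
knife [ 0.46555427 -0.05201069  0.022     ] [ 0.46666493 -0.19930623  0.027     ] [ 0.4661096  -0.12565846  0.0245    ] 90.43202440028091 0.14729973029432875
```

Call:
jog_arm([
  {"dx":0.3,"dy":3.8,"dz":20,"ax":0,"ay":0,"az":-0.15,"grip":0},
  {"dx":0,"dy":0,"dz":25,"ax":0,"ay":0,"az":0,"grip":0},
  {"dx":0,"dy":0,"dz":25,"ax":0,"ay":0,"az":0,"grip":0},
  {"dx":0,"dy":0,"dz":20,"ax":0,"ay":0,"az":0,"grip":0},
  {"dx":0,"dy":0,"dz":14,"ax":0,"ay":0,"az":0,"grip":0},
  {"dx":0,"dy":0,"dz":6,"ax":0,"ay":0,"az":0,"grip":0},
  {"dx":0,"dy":0,"dz":3,"ax":0,"ay":0,"az":0,"grip":0},
  {"dx":0,"dy":0,"dz":0,"ax":0,"ay":0,"az":0,"grip":0},
  {"dx":0,"dy":0,"dz":0,"ax":0,"ay":0,"az":0,"grip":0.3},
  {"dx":0,"dy":0,"dz":0,"ax":0,"ay":0,"az":0,"grip":0.5},
  {"dx":0,"dy":0,"dz":0,"ax":0,"ay":0,"az":0,"grip":1},
  {"dx":0,"dy":0,"dz":0,"ax":0,"ay":0,"az":0,"grip":1},
  {"dx":0,"dy":0,"dz":0,"ax":0,"ay":0,"az":0,"grip":1},
  {"dx":0,"dy":0,"dz":0,"ax":0,"ay":0,"az":0,"grip":1},
  {"dx":0,"dy":0,"dz":0,"ax":0,"ay":0,"az":0,"grip":1},
  {"dx":0,"dy":0,"dz":0,"ax":0,"ay":0,"az":0,"grip":1},
  {"dx":0,"dy":0,"dz":0,"ax":0,"ay":0,"az":0,"grip":1},
])

```text
clock: 11.57
position: [0.6056, -0.1349, 0.189]
ee_rot: [0.001, 0.662, 0.75, 0.0]
contact_force: [-1.4, 0.2, 6.7]
width: 0.0326
gripper_force: 39.2
```

```bash
python3 nav.py .458 .304 .28 92.5
```

```text
t11.6 pos [ 0.6056 -0.1349  0.189 ] yaw 97.2 w 0.0326 F [-1.4  0.2  6.7] gf 39 q [-0.33  0.53  1.69 -0.    0.92 -0.46]
turn [0.01 0.01 0.78] shift-if-turned [ 444.9 -128.3  -91. ] shift-now [453.8 -91.6 -91.5]
```

Call:
jog_arm([
  {"dx":0,"dy":0,"dz":-5,"ax":0,"ay":0,"az":0,"grip":1},
  {"dx":0,"dy":0,"dz":-15,"ax":0,"ay":0,"az":0,"grip":1},
  {"dx":0,"dy":0,"dz":-25,"ax":0,"ay":0,"az":0,"grip":1},
  {"dx":0,"dy":0,"dz":-25,"ax":0,"ay":0,"az":0.39,"grip":1},
  {"dx":0,"dy":0,"dz":-21,"ax":0,"ay":0,"az":0.39,"grip":1},
  {"dx":0,"dy":0,"dz":0,"ax":0,"ay":0,"az":0,"grip":1},
])

```text
clock: 12.07
position: [0.6068, -0.1352, 0.2835]
ee_rot: [0.004, 0.692, 0.722, 0.002]
contact_force: [1.7, -1.3, 0.1]
width: 0.0326
gripper_force: 39.4
```

Call:
jog_arm([
  {"dx":16,"dy":-4.6,"dz":0,"ax":0,"ay":0,"az":0,"grip":1},
  {"dx":31.8,"dy":-9.2,"dz":0,"ax":0,"ay":0,"az":0,"grip":1},
  {"dx":31.8,"dy":-9.2,"dz":0,"ax":0,"ay":0,"az":0,"grip":1},
  {"dx":31.8,"dy":-9.2,"dz":0,"ax":0,"ay":0,"az":0,"grip":1},
  {"dx":31.8,"dy":-9.2,"dz":0,"ax":0,"ay":0,"az":0,"grip":1},
  {"dx":31.8,"dy":-9.2,"dz":0,"ax":0,"ay":0,"az":0,"grip":1},
  {"dx":31.8,"dy":-9.2,"dz":0,"ax":0,"ay":0,"az":0,"grip":1},
  {"dx":31.8,"dy":-9.2,"dz":0,"ax":0,"ay":0,"az":0,"grip":1},
  {"dx":31.8,"dy":-9.2,"dz":0,"ax":0,"ay":0,"az":0,"grip":1},
  {"dx":31.8,"dy":-9.2,"dz":0,"ax":0,"ay":0,"az":0,"grip":1},
  {"dx":31.8,"dy":-9.2,"dz":0,"ax":0,"ay":0,"az":0,"grip":1},
  {"dx":31.8,"dy":-9.2,"dz":0,"ax":0,"ay":0,"az":0,"grip":1},
  {"dx":31.8,"dy":-9.2,"dz":0,"ax":0,"ay":0,"az":0,"grip":1},
  {"dx":31.8,"dy":-9.2,"dz":0,"ax":0,"ay":0,"az":0,"grip":1},
  {"dx":16,"dy":-4.6,"dz":0,"ax":0,"ay":0,"az":0,"grip":1},
  {"dx":0,"dy":0,"dz":0,"ax":0,"ay":0,"az":0,"grip":1},
  {"dx":0,"dy":0,"dz":0,"ax":0,"ay":0,"az":0,"grip":1},
])

```text
clock: 13.48
position: [0.4558, 0.3053, 0.2772]
ee_rot: [-0.0, 0.69, 0.723, -0.002]
contact_force: [-0.8, -1.2, -0.1]
width: 0.0321
gripper_force: 39.4
```

```bash
python3 nav.py .458 .3045 .193 92.5
python3 - <<'E'
from rig import imaging
import pickle
from crop import crop
r=imaging.get_image("wrist");pickle.dump(r,open("w4.pkl","wb"))
crop(r["image"],0,0,640,480,1.25,"pics/w5.png",40)
E
```

```text
t13.5 pos [0.4558 0.3053 0.2772] yaw 92.7 w 0.0321 F [-0.8 -1.2 -0.1] gf 39 q [ 0.46  0.34  1.75 -0.    1.05  0.42]
turn [-0.03  0.02  0.03] shift-if-turned [-0.9  2.2 84.2] shift-now [-0.8  2.4 84.2]
```

View pics/w5.png

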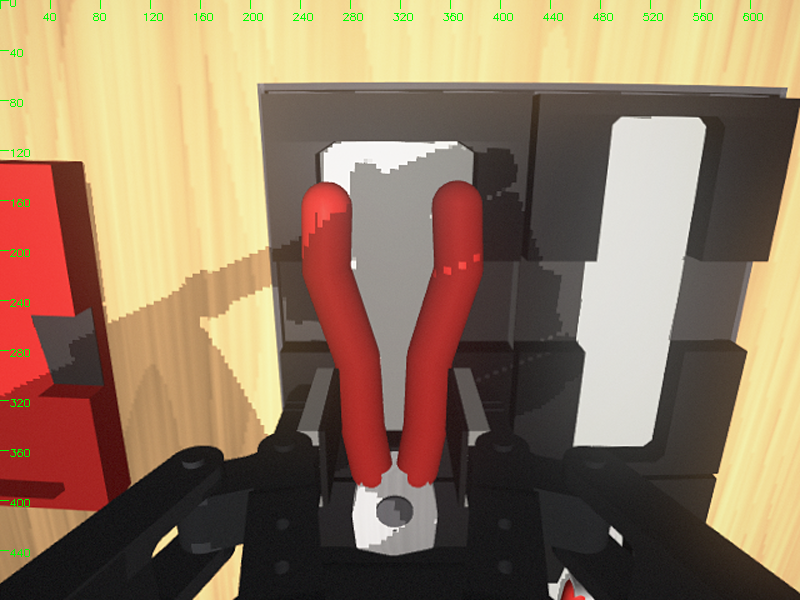

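The wrist view shows the cutters over their outline. The cut-out's tail edge runs from (254,113) to (378,113), and the handle ends are at (261,146) and (366,145).

```bash
python3 - <<'E'
from geo import *
r=pickle.load(open("w4.pkl","rb"))
for z in(.027,.013): print(z,plane(r,(254,114),z),plane(r,(378.5,113.5),z))
print(plane(r,(261.5,145.5),.105),plane(r,(366,144.5),.105))
for p in((490,95),(564,95),(460,357),(523,357)): print(p,plane(r,p,.013))
E
```

```text
0.027 [0.4208099  0.37630191 0.027     ] [0.4849309  0.37951812 0.027     ]
0.013 [0.41878856 0.37587252 0.013     ] [0.48701419 0.37929461 0.013     ]
[0.43465737 0.36848286 0.105     ] [0.47001034 0.37045547 0.105     ]
(490, 95) [0.54703279 0.39230179 0.013     ]
(564, 95) [0.58835665 0.39487868 0.013     ]
(460, 357) [0.55643545 0.22650882 0.013     ]
(523, 357) [0.59950426 0.22797324 0.013     ]
```

Call:
jog_arm([
  {"dx":-0.4,"dy":1.3,"dz":10,"ax":0,"ay":0,"az":0,"grip":1},
  {"dx":0,"dy":0,"dz":20,"ax":0,"ay":0,"az":0,"grip":1},
  {"dx":0,"dy":0,"dz":20,"ax":0,"ay":0,"az":0,"grip":1},
  {"dx":0,"dy":0,"dz":10,"ax":0,"ay":0,"az":0,"grip":1},
  {"dx":0,"dy":0,"dz":8,"ax":0,"ay":0,"az":0,"grip":1},
  {"dx":0,"dy":0,"dz":6,"ax":0,"ay":0,"az":0,"grip":1},
  {"dx":0,"dy":0,"dz":4,"ax":0,"ay":0,"az":0,"grip":1},
  {"dx":0,"dy":0,"dz":3,"ax":0,"ay":0,"az":0,"grip":1},
  {"dx":0,"dy":0,"dz":1,"ax":0,"ay":0,"az":0,"grip":1},
  {"dx":0,"dy":0,"dz":0,"ax":0,"ay":0,"az":0,"grip":1},
  {"dx":0,"dy":0,"dz":0,"ax":0,"ay":0,"az":0,"grip":1},
])

```text
clock: 14.45
position: [0.4589, 0.3045, 0.1972]
ee_rot: [0.0, 0.692, 0.722, 0.001]
contact_force: [-0.4, 0.1, -1.3]
width: 0.0329
gripper_force: 39.5
```

Call:
jog_arm([
  {"dx":0,"dy":0,"dz":1,"ax":0,"ay":0,"az":0,"grip":1},
  {"dx":0,"dy":0,"dz":0,"ax":0,"ay":0,"az":0,"grip":1},
])

```text
clock: 14.62
position: [0.4587, 0.3044, 0.1959]
ee_rot: [0.0, 0.692, 0.722, 0.0]
contact_force: [0.1, 0.3, -0.7]
width: 0.0326
gripper_force: 39.5
```

Call:
jog_arm([
  {"dx":0,"dy":0,"dz":0.5,"ax":0,"ay":0,"az":0,"grip":1},
  {"dx":0,"dy":0,"dz":0,"ax":0,"ay":0,"az":0,"grip":1},
])

```text
clock: 14.78
position: [0.4586, 0.3043, 0.1952]
ee_rot: [0.0, 0.692, 0.722, 0.0]
contact_force: [0.3, -0.0, -0.7]
width: 0.0323
gripper_force: 39.5
```

Call:
jog_arm([
  {"dx":0,"dy":0,"dz":1,"ax":0,"ay":0,"az":0,"grip":1},
  {"dx":0,"dy":0,"dz":0.5,"ax":0,"ay":0,"az":0,"grip":1},
  {"dx":0,"dy":0,"dz":0,"ax":0,"ay":0,"az":0,"grip":1},
])

```text
clock: 15.03
position: [0.4586, 0.3043, 0.1935]
ee_rot: [-0.0, 0.692, 0.722, -0.0]
contact_force: [-0.1, 0.6, -1.2]
width: 0.0324
gripper_force: 39.7
```

Call:
jog_arm([
  {"dx":0,"dy":0,"dz":0.8,"ax":0,"ay":0,"az":0,"grip":1},
  {"dx":0,"dy":0,"dz":0,"ax":0,"ay":0,"az":0,"grip":1},
])

```text
clock: 15.2
position: [0.4587, 0.3044, 0.193]
ee_rot: [0.0, 0.692, 0.722, 0.0]
contact_force: [-0.6, 0.5, -0.3]
width: 0.0326
gripper_force: 41.6
```

Call:
jog_arm([
  {"dx":0,"dy":0,"dz":0.6,"ax":0,"ay":0,"az":0,"grip":1},
  {"dx":0,"dy":0,"dz":0,"ax":0,"ay":0,"az":0,"grip":1},
])

```text
clock: 15.37
position: [0.4587, 0.3044, 0.193]
ee_rot: [0.0, 0.692, 0.722, 0.0]
contact_force: [-1.7, -0.9, 4.5]
width: 0.0324
gripper_force: 41.9
```

Call:
jog_arm([
  {"dx":0,"dy":0,"dz":0,"ax":0,"ay":0,"az":0,"grip":0.6},
  {"dx":0,"dy":0,"dz":0,"ax":0,"ay":0,"az":0,"grip":0.4},
  {"dx":0,"dy":0,"dz":0,"ax":0,"ay":0,"az":0,"grip":0.2},
  {"dx":0,"dy":0,"dz":0,"ax":0,"ay":0,"az":0,"grip":0.1},
  {"dx":0,"dy":0,"dz":0,"ax":0,"ay":0,"az":0,"grip":0.1},
  {"dx":0,"dy":0,"dz":-10,"ax":0,"ay":0,"az":0,"grip":0.1},
  {"dx":0,"dy":0,"dz":-20,"ax":0,"ay":0,"az":0,"grip":0},
  {"dx":0,"dy":0,"dz":-30,"ax":0,"ay":0,"az":0.42,"grip":0},
  {"dx":0,"dy":0,"dz":-30,"ax":0,"ay":0,"az":0,"grip":0},
  {"dx":0,"dy":0,"dz":0,"ax":0,"ay":0,"az":0,"grip":0},
  {"dx":0,"dy":0,"dz":0,"ax":0,"ay":0,"az":0,"grip":0},
])

```text
clock: 16.28
position: [0.4593, 0.3047, 0.2849]
ee_rot: [0.001, 0.707, 0.707, 0.003]
contact_force: [-0.3, 0.0, 0.2]
width: 0.0852
gripper_force: 0.0
```

```bash
python3 nav.py .465 -.1255 .260 90
```

```text
t16.3 pos [0.4593 0.3047 0.2849] yaw 90.0 w 0.0852 F [-0.3  0.   0.2] gf 0 q [ 0.46  0.33  1.74 -0.    1.06  0.46]
turn [ 0.05 -0.02 -0.  ] shift-if-turned [-430.2    5.7   24.9] shift-now [-430.2    5.8   23.9]
```

Call:
jog_arm([
  {"dx":-20,"dy":0.4,"dz":0,"ax":0,"ay":0,"az":0,"grip":0},
  {"dx":-35,"dy":0.4,"dz":0,"ax":0,"ay":0,"az":0,"grip":0},
  {"dx":-35,"dy":0.4,"dz":0,"ax":0,"ay":0,"az":0,"grip":0},
  {"dx":-35,"dy":0.4,"dz":0,"ax":0,"ay":0,"az":0,"grip":0},
  {"dx":-35,"dy":0.4,"dz":0,"ax":0,"ay":0,"az":0,"grip":0},
  {"dx":-35,"dy":0.4,"dz":0,"ax":0,"ay":0,"az":0,"grip":0},
  {"dx":-35,"dy":0.4,"dz":0,"ax":0,"ay":0,"az":0,"grip":0},
  {"dx":-35,"dy":0.4,"dz":0,"ax":0,"ay":0,"az":0,"grip":0},
  {"dx":-35,"dy":0.4,"dz":0,"ax":0,"ay":0,"az":0,"grip":0},
  {"dx":-35,"dy":0.4,"dz":0,"ax":0,"ay":0,"az":0,"grip":0},
  {"dx":-35,"dy":0.4,"dz":0,"ax":0,"ay":0,"az":0,"grip":0},
  {"dx":-35,"dy":0.4,"dz":0,"ax":0,"ay":0,"az":0,"grip":0},
  {"dx":-25,"dy":0.4,"dz":0,"ax":0,"ay":0,"az":0,"grip":0},
  {"dx":0,"dy":0,"dz":0,"ax":0,"ay":0,"az":0,"grip":0},
  {"dx":0,"dy":0,"dz":0,"ax":0,"ay":0,"az":0,"grip":0},
])

```text
clock: 17.53
position: [0.4631, -0.1267, 0.2814]
ee_rot: [-0.001, 0.708, 0.706, -0.0]
contact_force: [-0.1, 1.1, -0.4]
width: 0.0856
gripper_force: 0.0
```

```bash
python3 nav.py .465 -.1255 .189 90
python3 - <<'E'
from rig import imaging
import pickle
from crop import crop
t=imaging.get_image("top")
crop(t["image"],185,190,360,305,4.5,"pics/t5.png")
s=imaging.get_image("side")
crop(s["image"],190,205,390,400,3,"pics/s5.png")
E
```

```text
t17.5 pos [ 0.4631 -0.1267  0.2814] yaw 89.8 w 0.0856 F [-0.1  1.1 -0.4] gf 0 q [-0.41  0.24  1.89  0.    1.01 -0.41]
turn [-0.02 -0.01 -0.03] shift-if-turned [ 1.2  1.9 92.4] shift-now [ 1.1  2.1 92.4]
```

View pics/s5.png

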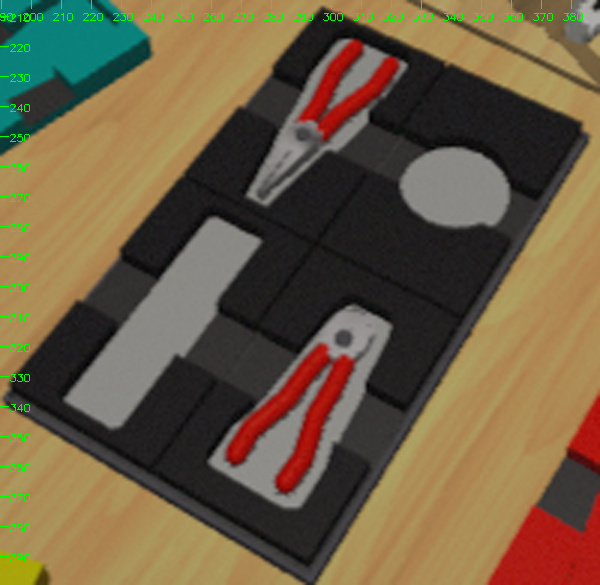

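The side crop shows the pliers and the cutters lying inside their outlines. Next is the knife.

Call:
jog_arm([
  {"dx":1.1,"dy":2,"dz":20,"ax":0,"ay":0,"az":0,"grip":0},
  {"dx":0,"dy":0,"dz":25,"ax":0,"ay":0,"az":0,"grip":0},
  {"dx":0,"dy":0,"dz":20,"ax":0,"ay":0,"az":0,"grip":0},
  {"dx":0,"dy":0,"dz":15,"ax":0,"ay":0,"az":0,"grip":0},
  {"dx":0,"dy":0,"dz":8,"ax":0,"ay":0,"az":0,"grip":0},
  {"dx":0,"dy":0,"dz":4,"ax":0,"ay":0,"az":0,"grip":0},
  {"dx":0,"dy":0,"dz":0,"ax":0,"ay":0,"az":0,"grip":0},
  {"dx":0,"dy":0,"dz":0,"ax":0,"ay":0,"az":0,"grip":0.3},
  {"dx":0,"dy":0,"dz":0,"ax":0,"ay":0,"az":0,"grip":0.5},
  {"dx":0,"dy":0,"dz":0,"ax":0,"ay":0,"az":0,"grip":1},
  {"dx":0,"dy":0,"dz":0,"ax":0,"ay":0,"az":0,"grip":1},
  {"dx":0,"dy":0,"dz":0,"ax":0,"ay":0,"az":0,"grip":1},
  {"dx":0,"dy":0,"dz":0,"ax":0,"ay":0,"az":0,"grip":1},
  {"dx":0,"dy":0,"dz":0,"ax":0,"ay":0,"az":0,"grip":1},
  {"dx":0,"dy":0,"dz":0,"ax":0,"ay":0,"az":0,"grip":1},
  {"dx":0,"dy":0,"dz":0,"ax":0,"ay":0,"az":0,"grip":1},
])

```text
clock: 18.97
position: [0.4658, -0.1247, 0.1911]
ee_rot: [0.001, 0.707, 0.707, 0.0]
contact_force: [-1.4, 0.4, 5.7]
width: 0.0291
gripper_force: 40.3
```

```bash
python3 nav.py .570 .309 .28 92.5
```

```text
t19.0 pos [ 0.4658 -0.1247  0.1911] yaw 90.0 w 0.0291 F [-1.4  0.4  5.7] gf 40 q [-0.41  0.37  2.   -0.    0.78 -0.41]
turn [ 0.01  0.01 -0.42] shift-if-turned [428.8 123.  -88.9] shift-now [433.8 104.  -89. ]
```

Call:
jog_arm([
  {"dx":0,"dy":0,"dz":-5,"ax":0,"ay":0,"az":0,"grip":1},
  {"dx":0,"dy":0,"dz":-15,"ax":0,"ay":0,"az":0,"grip":1},
  {"dx":0,"dy":0,"dz":-25,"ax":0,"ay":0,"az":0,"grip":1},
  {"dx":0,"dy":0,"dz":-25,"ax":0,"ay":0,"az":-0.21,"grip":1},
  {"dx":0,"dy":0,"dz":-19,"ax":0,"ay":0,"az":-0.21,"grip":1},
  {"dx":0,"dy":0,"dz":0,"ax":0,"ay":0,"az":0,"grip":1},
])

```text
clock: 19.47
position: [0.4669, -0.1251, 0.283]
ee_rot: [0.004, 0.691, 0.722, 0.001]
contact_force: [-0.2, 1.0, -1.0]
width: 0.0294
gripper_force: 39.8
```

Call:
jog_arm([
  {"dx":15,"dy":4.4,"dz":0,"ax":0,"ay":0,"az":0,"grip":1},
  {"dx":31,"dy":8.8,"dz":0,"ax":0,"ay":0,"az":0,"grip":1},
  {"dx":31,"dy":8.8,"dz":0,"ax":0,"ay":0,"az":0,"grip":1},
  {"dx":31,"dy":8.8,"dz":0,"ax":0,"ay":0,"az":0,"grip":1},
  {"dx":31,"dy":8.8,"dz":0,"ax":0,"ay":0,"az":0,"grip":1},
  {"dx":31,"dy":8.8,"dz":0,"ax":0,"ay":0,"az":0,"grip":1},
  {"dx":31,"dy":8.8,"dz":0,"ax":0,"ay":0,"az":0,"grip":1},
  {"dx":31,"dy":8.8,"dz":0,"ax":0,"ay":0,"az":0,"grip":1},
  {"dx":31,"dy":8.8,"dz":0,"ax":0,"ay":0,"az":0,"grip":1},
  {"dx":31,"dy":8.8,"dz":0,"ax":0,"ay":0,"az":0,"grip":1},
  {"dx":31,"dy":8.8,"dz":0,"ax":0,"ay":0,"az":0,"grip":1},
  {"dx":31,"dy":8.8,"dz":0,"ax":0,"ay":0,"az":0,"grip":1},
  {"dx":31,"dy":8.8,"dz":0,"ax":0,"ay":0,"az":0,"grip":1},
  {"dx":31,"dy":8.8,"dz":0,"ax":0,"ay":0,"az":0,"grip":1},
  {"dx":11,"dy":3.2,"dz":0,"ax":0,"ay":0,"az":0,"grip":1},
  {"dx":0,"dy":0,"dz":0,"ax":0,"ay":0,"az":0,"grip":1},
  {"dx":0,"dy":0,"dz":0,"ax":0,"ay":0,"az":0,"grip":1},
  {"dx":0,"dy":0,"dz":0,"ax":0,"ay":0,"az":0,"grip":1},
])

```text
clock: 20.97
position: [0.5684, 0.3082, 0.2784]
ee_rot: [-0.0, 0.692, 0.722, -0.001]
contact_force: [0.1, 0.5, -0.4]
width: 0.0288
gripper_force: 39.7
```

```bash
python3 nav.py .5695 .310 .195 92.5
```

```text
t21.0 pos [0.5684 0.3082 0.2784] yaw 92.5 w 0.0288 F [ 0.1  0.5 -0.4] gf 40 q [ 0.39  0.47  1.53 -0.    1.15  0.35]
turn [-0.02  0.02 -0.01] shift-if-turned [ 1.7  1.2 83.4] shift-now [ 1.9  1.4 83.4]
```

Call:
jog_arm([
  {"dx":1.6,"dy":0,"dz":10,"ax":0,"ay":0,"az":0,"grip":1},
  {"dx":0,"dy":0,"dz":20,"ax":0,"ay":0,"az":0,"grip":1},
  {"dx":0,"dy":0,"dz":20,"ax":0,"ay":0,"az":0,"grip":1},
  {"dx":0,"dy":0,"dz":10,"ax":0,"ay":0,"az":0,"grip":1},
  {"dx":0,"dy":0,"dz":8,"ax":0,"ay":0,"az":0,"grip":1},
  {"dx":0,"dy":0,"dz":6,"ax":0,"ay":0,"az":0,"grip":1},
  {"dx":0,"dy":0,"dz":4,"ax":0,"ay":0,"az":0,"grip":1},
  {"dx":0,"dy":0,"dz":3,"ax":0,"ay":0,"az":0,"grip":1},
  {"dx":0,"dy":0,"dz":1,"ax":0,"ay":0,"az":0,"grip":1},
  {"dx":0,"dy":0,"dz":0,"ax":0,"ay":0,"az":0,"grip":1},
  {"dx":0,"dy":0,"dz":0,"ax":0,"ay":0,"az":0,"grip":1},
])

```text
clock: 21.88
position: [0.569, 0.3111, 0.1978]
ee_rot: [0.0, 0.692, 0.722, 0.0]
contact_force: [-0.1, -1.2, -0.7]
width: 0.0289
gripper_force: 39.7
```

Call:
jog_arm([
  {"dx":0,"dy":0,"dz":1,"ax":0,"ay":0,"az":0,"grip":1},
  {"dx":0,"dy":0,"dz":0,"ax":0,"ay":0,"az":0,"grip":1},
])

```text
clock: 22.05
position: [0.5689, 0.311, 0.1966]
ee_rot: [0.0, 0.692, 0.722, 0.0]
contact_force: [-0.1, 1.1, -0.6]
width: 0.0292
gripper_force: 39.7
```

Call:
jog_arm([
  {"dx":0,"dy":0,"dz":0.7,"ax":0,"ay":0,"az":0,"grip":1},
  {"dx":0,"dy":0,"dz":0,"ax":0,"ay":0,"az":0,"grip":1},
])

```text
clock: 22.22
position: [0.5688, 0.3109, 0.1956]
ee_rot: [0.0, 0.692, 0.722, 0.0]
contact_force: [0.3, 0.0, -1.3]
width: 0.0292
gripper_force: 39.7
```

Call:
jog_arm([
  {"dx":0,"dy":0,"dz":0.7,"ax":0,"ay":0,"az":0,"grip":1},
  {"dx":0,"dy":0,"dz":0,"ax":0,"ay":0,"az":0,"grip":1},
])

```text
clock: 22.38
position: [0.5688, 0.311, 0.1952]
ee_rot: [0.0, 0.692, 0.722, 0.0]
contact_force: [-1.0, -0.5, -0.2]
width: 0.0293
gripper_force: 40.0
```

Call:
jog_arm([
  {"dx":0,"dy":0,"dz":0.6,"ax":0,"ay":0,"az":0,"grip":1},
  {"dx":0,"dy":0,"dz":0,"ax":0,"ay":0,"az":0,"grip":1},
])

```text
clock: 22.55
position: [0.5688, 0.3109, 0.1951]
ee_rot: [0.0, 0.692, 0.722, 0.0]
contact_force: [-0.6, -0.6, 5.2]
width: 0.0293
gripper_force: 40.3
```

Call:
jog_arm([
  {"dx":0,"dy":0,"dz":0,"ax":0,"ay":0,"az":0,"grip":0.6},
  {"dx":0,"dy":0,"dz":0,"ax":0,"ay":0,"az":0,"grip":0.4},
  {"dx":0,"dy":0,"dz":0,"ax":0,"ay":0,"az":0,"grip":0.2},
  {"dx":0,"dy":0,"dz":0,"ax":0,"ay":0,"az":0,"grip":0.1},
  {"dx":0,"dy":0,"dz":0,"ax":0,"ay":0,"az":0,"grip":0.1},
  {"dx":0,"dy":0,"dz":-10,"ax":0,"ay":0,"az":0,"grip":0.1},
  {"dx":0,"dy":0,"dz":-20,"ax":0,"ay":0,"az":0,"grip":0},
  {"dx":0,"dy":0,"dz":-30,"ax":0,"ay":0,"az":0,"grip":0},
  {"dx":0,"dy":0,"dz":-30,"ax":0,"ay":0,"az":0,"grip":0},
  {"dx":0,"dy":0,"dz":-10,"ax":0,"ay":0,"az":0,"grip":0},
  {"dx":0,"dy":0,"dz":0,"ax":0,"ay":0,"az":0,"grip":0},
])

```text
clock: 23.47
position: [0.5698, 0.3114, 0.2985]
ee_rot: [0.002, 0.692, 0.722, 0.004]
contact_force: [0.4, 0.4, -0.9]
width: 0.0855
gripper_force: 0.0
```

```bash
python3 nav.py .4465 -.344 .290 92.5
```

```text
t23.5 pos [0.5698 0.3114 0.2985] yaw 92.5 w 0.0855 F [ 0.4  0.4 -0.9] gf 0 q [ 0.39  0.45  1.5  -0.    1.18  0.35]
turn [ 0.07 -0.03 -0.  ] shift-if-turned [-649.4 -151.8    8.5] shift-now [-649.4 -151.7    5.6]
```

Call:
jog_arm([
  {"dx":-18,"dy":-4.2,"dz":0,"ax":0,"ay":0,"az":0,"grip":0},
  {"dx":-36,"dy":-8.4,"dz":0,"ax":0,"ay":0,"az":0,"grip":0},
  {"dx":-36,"dy":-8.4,"dz":0,"ax":0,"ay":0,"az":0,"grip":0},
  {"dx":-36,"dy":-8.4,"dz":0,"ax":0,"ay":0,"az":0,"grip":0},
  {"dx":-36,"dy":-8.4,"dz":0,"ax":0,"ay":0,"az":0,"grip":0},
  {"dx":-36,"dy":-8.4,"dz":0,"ax":0,"ay":0,"az":0,"grip":0},
  {"dx":-36,"dy":-8.4,"dz":0,"ax":0,"ay":0,"az":0,"grip":0},
  {"dx":-36,"dy":-8.4,"dz":0,"ax":0,"ay":0,"az":0,"grip":0},
  {"dx":-36,"dy":-8.4,"dz":0,"ax":0,"ay":0,"az":0,"grip":0},
  {"dx":-36,"dy":-8.4,"dz":0,"ax":0,"ay":0,"az":0,"grip":0},
  {"dx":-36,"dy":-8.4,"dz":0,"ax":0,"ay":0,"az":0,"grip":0},
  {"dx":-36,"dy":-8.4,"dz":0,"ax":0,"ay":0,"az":0,"grip":0},
  {"dx":-36,"dy":-8.4,"dz":0,"ax":0,"ay":0,"az":0,"grip":0},
  {"dx":-36,"dy":-8.4,"dz":0,"ax":0,"ay":0,"az":0,"grip":0},
  {"dx":-36,"dy":-8.4,"dz":0,"ax":0,"ay":0,"az":0,"grip":0},
  {"dx":-36,"dy":-8.4,"dz":0,"ax":0,"ay":0,"az":0,"grip":0},
  {"dx":-36,"dy":-8.4,"dz":0,"ax":0,"ay":0,"az":0,"grip":0},
  {"dx":-36,"dy":-8.4,"dz":0,"ax":0,"ay":0,"az":0,"grip":0},
  {"dx":-36,"dy":-8.4,"dz":0,"ax":0,"ay":0,"az":0,"grip":0},
  {"dx":-18,"dy":-4.2,"dz":0,"ax":0,"ay":0,"az":0,"grip":0},
])

```text
clock: 25.13
position: [0.4378, -0.3831, 0.2927]
ee_rot: [-0.0, 0.692, 0.721, -0.001]
contact_force: [1.0, 0.0, 0.1]
width: 0.0852
gripper_force: 0.0
```

Call:
jog_arm([
  {"dx":0,"dy":0,"dz":0,"ax":0,"ay":0,"az":0,"grip":0},
  {"dx":0,"dy":0,"dz":0,"ax":0,"ay":0,"az":0,"grip":0},
])

```text
clock: 25.3
position: [0.4382, -0.3798, 0.2926]
ee_rot: [-0.002, 0.692, 0.721, 0.0]
contact_force: [-0.1, 0.1, 0.3]
width: 0.0853
gripper_force: 0.0
```

```bash
python3 nav.py .4465 -.344 .181 92.5
python3 - <<'E'
from rig import imaging
import pickle
from crop import crop
r=imaging.get_image("wrist");pickle.dump(r,open("w6.pkl","wb"))
s=imaging.get_image("side")
import numpy as np,cv2
crop(r["image"],0,0,640,480,.625,"pics/a.png",80)
crop(s["image"],190,205,390,400,1.8,"pics/b.png",20)
a,b=cv2.imread("pics/a.png"),cv2.imread("pics/b.png")
c=np.zeros((351,761,3),np.uint8);c[:300,:400]=a;c[:b.shape[0],401:401+b.shape[1]]=b
cv2.imwrite("pics/w6.png",c)
E
```

```text
t25.3 pos [ 0.4382 -0.3798  0.2926] yaw 92.4 w 0.0853 F [-0.1  0.1  0.3] gf 0 q [-0.83  0.37  1.66  0.    1.11 -0.88]
turn [-0.02 -0.03 -0.02] shift-if-turned [ 35.4   9.8 111.6] shift-now [ 35.1   9.9 111.7]
```

View pics/w6.png

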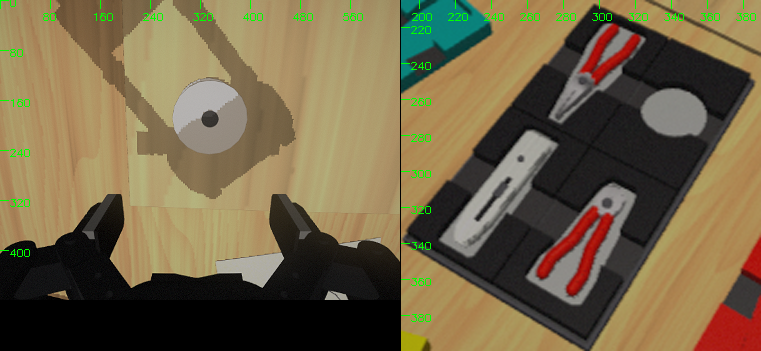

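The knife is in its cut-out. The spool hole is at wrist pixel (336,190). I overshot by one row, which did no harm.

```bash
python3 - <<'E'
from geo import *
r=pickle.load(open("w6.pkl","rb"));print(plane(r,(336,190),.055))
E
python3 nav.py .447 -.3435 .181 92.5
```

```text
[ 0.44759505 -0.34304325  0.055     ]
t25.4 pos [ 0.4388 -0.3781  0.2932] yaw 92.5 w 0.0854 F [-0.4 -0.1  0.5] gf 0 q [-0.83  0.37  1.66  0.    1.12 -0.88]
turn [-0.01 -0.03 -0.  ] shift-if-turned [ 34.2   9.8 112.2] shift-now [ 33.9   9.9 112.3]
```

Call:
jog_arm([
  {"dx":18,"dy":5,"dz":0,"ax":0,"ay":0,"az":0,"grip":0},
  {"dx":18,"dy":5,"dz":0,"ax":0,"ay":0,"az":0,"grip":0},
  {"dx":0,"dy":0,"dz":15,"ax":0,"ay":0,"az":0,"grip":0},
  {"dx":0,"dy":0,"dz":10,"ax":0,"ay":0,"az":0,"grip":0},
  {"dx":0,"dy":0,"dz":0,"ax":0,"ay":0,"az":0,"grip":0},
  {"dx":0,"dy":0,"dz":0,"ax":0,"ay":0,"az":0,"grip":0},
])

```text
clock: 25.9
position: [0.4474, -0.3421, 0.2686]
ee_rot: [-0.001, 0.691, 0.723, -0.0]
contact_force: [0.7, -0.8, 0.3]
width: 0.0854
gripper_force: 0.0
```

```bash
python3 nav.py .447 -.3435 .181 92.5
```

```text
t25.9 pos [ 0.4474 -0.3421  0.2686] yaw 92.5 w 0.0854 F [ 0.7 -0.8  0.3] gf 0 q [-0.78  0.37  1.73 -0.    1.04 -0.82]
turn [-0.01 -0.01  0.01] shift-if-turned [-1.4 -0.5 87.6] shift-now [-1.5 -0.4 87.6]
```

Call:
jog_arm([
  {"dx":-1,"dy":-0.6,"dz":15,"ax":0,"ay":0,"az":0,"grip":0},
  {"dx":0,"dy":0,"dz":20,"ax":0,"ay":0,"az":0,"grip":0},
  {"dx":0,"dy":0,"dz":20,"ax":0,"ay":0,"az":0,"grip":0},
  {"dx":0,"dy":0,"dz":15,"ax":0,"ay":0,"az":0,"grip":0},
  {"dx":0,"dy":0,"dz":10,"ax":0,"ay":0,"az":0,"grip":0},
  {"dx":0,"dy":0,"dz":6,"ax":0,"ay":0,"az":0,"grip":0},
  {"dx":0,"dy":0,"dz":0,"ax":0,"ay":0,"az":0,"grip":0},
  {"dx":0,"dy":0,"dz":0,"ax":0,"ay":0,"az":0,"grip":0},
])

```text
clock: 26.57
position: [0.4472, -0.3443, 0.1837]
ee_rot: [0.0, 0.692, 0.722, -0.0]
contact_force: [0.8, -0.5, -2.1]
width: 0.0852
gripper_force: 0.0
```

Call:
jog_arm([
  {"dx":0,"dy":0,"dz":0,"ax":0,"ay":0,"az":0,"grip":0.15},
  {"dx":0,"dy":0,"dz":0,"ax":0,"ay":0,"az":0,"grip":0.25},
  {"dx":0,"dy":0,"dz":0,"ax":0,"ay":0,"az":0,"grip":0.35},
  {"dx":0,"dy":0,"dz":0,"ax":0,"ay":0,"az":0,"grip":1},
  {"dx":0,"dy":0,"dz":0,"ax":0,"ay":0,"az":0,"grip":1},
  {"dx":0,"dy":0,"dz":0,"ax":0,"ay":0,"az":0,"grip":1},
  {"dx":0,"dy":0,"dz":0,"ax":0,"ay":0,"az":0,"grip":1},
  {"dx":0,"dy":0,"dz":0,"ax":0,"ay":0,"az":0,"grip":1},
  {"dx":0,"dy":0,"dz":0,"ax":0,"ay":0,"az":0,"grip":1},
])

```text
clock: 27.32
position: [0.4472, -0.3443, 0.1845]
ee_rot: [0.001, 0.692, 0.722, -0.0]
contact_force: [0.3, 0.8, 5.1]
width: 0.0613
gripper_force: 44.0
```

```bash
python3 nav.py .4655 .119 .29 92.5
```

```text
t27.3 pos [ 0.4472 -0.3443  0.1845] yaw 92.5 w 0.0613 F [0.3 0.8 5.1] gf 44 q [-0.78  0.47  1.83 -0.    0.85 -0.82]
turn [ 0.01  0.02 -0.  ] shift-if-turned [ 462.1   38.5 -105.5] shift-now [ 461.9   38.6 -106.2]
```

Call:
jog_arm([
  {"dx":0,"dy":0,"dz":-5,"ax":0,"ay":0,"az":0,"grip":1},
  {"dx":0,"dy":0,"dz":-15,"ax":0,"ay":0,"az":0,"grip":1},
  {"dx":0,"dy":0,"dz":-25,"ax":0,"ay":0,"az":0,"grip":1},
  {"dx":0,"dy":0,"dz":-25,"ax":0,"ay":0,"az":0,"grip":1},
  {"dx":0,"dy":0,"dz":-20,"ax":0,"ay":0,"az":0,"grip":1},
  {"dx":0,"dy":0,"dz":-10,"ax":0,"ay":0,"az":0,"grip":1},
  {"dx":0,"dy":0,"dz":0,"ax":0,"ay":0,"az":0,"grip":1},
])

```text
clock: 27.9
position: [0.4474, -0.3444, 0.2856]
ee_rot: [0.002, 0.692, 0.722, -0.0]
contact_force: [0.5, -0.1, -2.6]
width: 0.061
gripper_force: 44.2
```

Call:
jog_arm([
  {"dx":16.5,"dy":1.4,"dz":0,"ax":0,"ay":0,"az":0,"grip":1},
  {"dx":33,"dy":2.7,"dz":0,"ax":0,"ay":0,"az":0,"grip":1},
  {"dx":33,"dy":2.7,"dz":0,"ax":0,"ay":0,"az":0,"grip":1},
  {"dx":33,"dy":2.7,"dz":0,"ax":0,"ay":0,"az":0,"grip":1},
  {"dx":33,"dy":2.7,"dz":0,"ax":0,"ay":0,"az":0,"grip":1},
  {"dx":33,"dy":2.7,"dz":0,"ax":0,"ay":0,"az":0,"grip":1},
  {"dx":33,"dy":2.7,"dz":0,"ax":0,"ay":0,"az":0,"grip":1},
  {"dx":33,"dy":2.7,"dz":0,"ax":0,"ay":0,"az":0,"grip":1},
  {"dx":33,"dy":2.7,"dz":0,"ax":0,"ay":0,"az":0,"grip":1},
  {"dx":33,"dy":2.7,"dz":0,"ax":0,"ay":0,"az":0,"grip":1},
  {"dx":33,"dy":2.7,"dz":0,"ax":0,"ay":0,"az":0,"grip":1},
  {"dx":33,"dy":2.7,"dz":0,"ax":0,"ay":0,"az":0,"grip":1},
  {"dx":33,"dy":2.7,"dz":0,"ax":0,"ay":0,"az":0,"grip":1},
  {"dx":33,"dy":2.7,"dz":0,"ax":0,"ay":0,"az":0,"grip":1},
  {"dx":16.5,"dy":1.4,"dz":0,"ax":0,"ay":0,"az":0,"grip":1},
  {"dx":0,"dy":0,"dz":0,"ax":0,"ay":0,"az":0,"grip":1},
  {"dx":0,"dy":0,"dz":0,"ax":0,"ay":0,"az":0,"grip":1},
  {"dx":0,"dy":0,"dz":0,"ax":0,"ay":0,"az":0,"grip":1},
  {"dx":0,"dy":0,"dz":0,"ax":0,"ay":0,"az":0,"grip":1},
])

```text
clock: 29.48
position: [0.4642, 0.1184, 0.2826]
ee_rot: [-0.0, 0.692, 0.722, -0.001]
contact_force: [0.4, 0.2, -2.1]
width: 0.0611
gripper_force: 44.2
```

```bash
python3 nav.py .4655 .119 .1885 92.5
```

```text
t29.5 pos [0.4642 0.1184 0.2826] yaw 92.4 w 0.0611 F [ 0.4  0.2 -2.1] gf 44 q [ 0.1   0.24  1.89 -0.    1.01  0.06]
turn [-0.02  0.01 -0.01] shift-if-turned [ 0.5  1.3 94.1] shift-now [ 0.6  1.5 94.1]
```

Call:
jog_arm([
  {"dx":0.5,"dy":0.3,"dz":10,"ax":0,"ay":0,"az":0,"grip":1},
  {"dx":0,"dy":0,"dz":20,"ax":0,"ay":0,"az":0,"grip":1},
  {"dx":0,"dy":0,"dz":20,"ax":0,"ay":0,"az":0,"grip":1},
  {"dx":0,"dy":0,"dz":12,"ax":0,"ay":0,"az":0,"grip":1},
  {"dx":0,"dy":0,"dz":10,"ax":0,"ay":0,"az":0,"grip":1},
  {"dx":0,"dy":0,"dz":8,"ax":0,"ay":0,"az":0,"grip":1},
  {"dx":0,"dy":0,"dz":4,"ax":0,"ay":0,"az":0,"grip":1},
  {"dx":0,"dy":0,"dz":3,"ax":0,"ay":0,"az":0,"grip":1},
  {"dx":0,"dy":0,"dz":2,"ax":0,"ay":0,"az":0,"grip":1},
  {"dx":0,"dy":0,"dz":0,"ax":0,"ay":0,"az":0,"grip":1},
  {"dx":0,"dy":0,"dz":0,"ax":0,"ay":0,"az":0,"grip":1},
])

```text
clock: 30.4
position: [0.4652, 0.1197, 0.1946]
ee_rot: [0.0, 0.692, 0.722, 0.0]
contact_force: [-0.2, 0.2, -2.7]
width: 0.061
gripper_force: 44.2
```

Call:
jog_arm([
  {"dx":0,"dy":0,"dz":1,"ax":0,"ay":0,"az":0,"grip":1},
  {"dx":0,"dy":0,"dz":0,"ax":0,"ay":0,"az":0,"grip":1},
])

```text
clock: 30.57
position: [0.4651, 0.1198, 0.1936]
ee_rot: [0.0, 0.692, 0.722, 0.0]
contact_force: [0.6, -0.0, -3.1]
width: 0.0611
gripper_force: 44.2
```

Call:
jog_arm([
  {"dx":0,"dy":0,"dz":1,"ax":0,"ay":0,"az":0,"grip":1},
  {"dx":0,"dy":0,"dz":0,"ax":0,"ay":0,"az":0,"grip":1},
])

```text
clock: 30.73
position: [0.465, 0.1198, 0.1923]
ee_rot: [0.0, 0.692, 0.722, 0.0]
contact_force: [0.2, 0.8, -2.7]
width: 0.0613
gripper_force: 44.2
```

Call:
jog_arm([
  {"dx":0,"dy":0,"dz":1,"ax":0,"ay":0,"az":0,"grip":1},
  {"dx":0,"dy":0,"dz":1,"ax":0,"ay":0,"az":0,"grip":1},
  {"dx":0,"dy":0,"dz":0,"ax":0,"ay":0,"az":0,"grip":1},
])

```text
clock: 30.98
position: [0.4649, 0.1197, 0.1901]
ee_rot: [-0.0, 0.692, 0.722, -0.0]
contact_force: [-0.1, -0.1, -1.7]
width: 0.061
gripper_force: 44.2
```

Call:
jog_arm([
  {"dx":0,"dy":0,"dz":1,"ax":0,"ay":0,"az":0,"grip":1},
  {"dx":0,"dy":0,"dz":0,"ax":0,"ay":0,"az":0,"grip":1},
])

```text
clock: 31.15
position: [0.465, 0.1197, 0.1891]
ee_rot: [-0.0, 0.692, 0.722, -0.0]
contact_force: [-0.0, 0.2, -1.7]
width: 0.061
gripper_force: 44.2
```

Call:
jog_arm([
  {"dx":0,"dy":0,"dz":0.7,"ax":0,"ay":0,"az":0,"grip":1},
  {"dx":0,"dy":0,"dz":0,"ax":0,"ay":0,"az":0,"grip":1},
])

```text
clock: 31.32
position: [0.465, 0.1197, 0.1886]
ee_rot: [0.0, 0.692, 0.722, -0.0]
contact_force: [1.0, 0.3, -1.7]
width: 0.0611
gripper_force: 44.4
```

Call:
jog_arm([
  {"dx":0,"dy":0,"dz":0.7,"ax":0,"ay":0,"az":0,"grip":1},
  {"dx":0,"dy":0,"dz":0,"ax":0,"ay":0,"az":0,"grip":1},
])

```text
clock: 31.48
position: [0.465, 0.1198, 0.1885]
ee_rot: [0.0, 0.692, 0.722, 0.0]
contact_force: [-1.5, 0.4, 3.5]
width: 0.0609
gripper_force: 44.9
```

Contact. I'll release, retreat and check.

Call:
jog_arm([
  {"dx":0,"dy":0,"dz":0,"ax":0,"ay":0,"az":0,"grip":0.25},
  {"dx":0,"dy":0,"dz":0,"ax":0,"ay":0,"az":0,"grip":0.15},
  {"dx":0,"dy":0,"dz":0,"ax":0,"ay":0,"az":0,"grip":0.05},
  {"dx":0,"dy":0,"dz":0,"ax":0,"ay":0,"az":0,"grip":0},
  {"dx":0,"dy":0,"dz":0,"ax":0,"ay":0,"az":0,"grip":0},
  {"dx":0,"dy":0,"dz":-8,"ax":0,"ay":0,"az":0,"grip":0},
  {"dx":0,"dy":0,"dz":-15,"ax":0,"ay":0,"az":0,"grip":0},
  {"dx":0,"dy":0,"dz":-25,"ax":0,"ay":0,"az":0,"grip":0},
  {"dx":0,"dy":0,"dz":-30,"ax":0,"ay":0,"az":0,"grip":0},
  {"dx":0,"dy":0,"dz":-30,"ax":0,"ay":0,"az":0,"grip":0},
  {"dx":-20,"dy":0,"dz":-10,"ax":0,"ay":0,"az":0,"grip":0},
  {"dx":-35,"dy":0,"dz":0,"ax":0,"ay":0,"az":0,"grip":0},
  {"dx":-35,"dy":0,"dz":0,"ax":0,"ay":0,"az":0,"grip":0},
  {"dx":-35,"dy":0,"dz":0,"ax":0,"ay":0,"az":0,"grip":0},
  {"dx":-35,"dy":0,"dz":0,"ax":0,"ay":0,"az":0,"grip":0},
  {"dx":-35,"dy":0,"dz":0,"ax":0,"ay":0,"az":0,"grip":0},
  {"dx":-35,"dy":0,"dz":0,"ax":0,"ay":0,"az":0,"grip":0},
  {"dx":-20,"dy":0,"dz":0,"ax":0,"ay":0,"az":0,"grip":0},
  {"dx":0,"dy":0,"dz":0,"ax":0,"ay":0,"az":0,"grip":0},
  {"dx":0,"dy":0,"dz":0,"ax":0,"ay":0,"az":0,"grip":0},
])

```text
clock: 33.15
position: [0.4757, -0.1309, 0.3062]
ee_rot: [-0.0, 0.693, 0.721, 0.0]
contact_force: [0.0, -0.7, -0.4]
width: 0.0852
gripper_force: 0.0
```

```bash
python3 - <<'E'
from rig import imaging
import numpy as np,cv2
from crop import crop
t=imaging.get_image("top");s=imaging.get_image("side")
crop(s["image"],180,140,400,400,2.2,"pics/a.png",20)
crop(t["image"],185,130,430,305,1.25,"pics/b.png",20)
a,b=cv2.imread("pics/a.png"),cv2.imread("pics/b.png")
c=np.zeros((590,800,3),np.uint8);c[:a.shape[0],:a.shape[1]]=a;c[:b.shape[0],490:490+b.shape[1]]=b
cv2.imwrite("pics/end.png",c)
E
```

```text
(no output)
```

View pics/end.png

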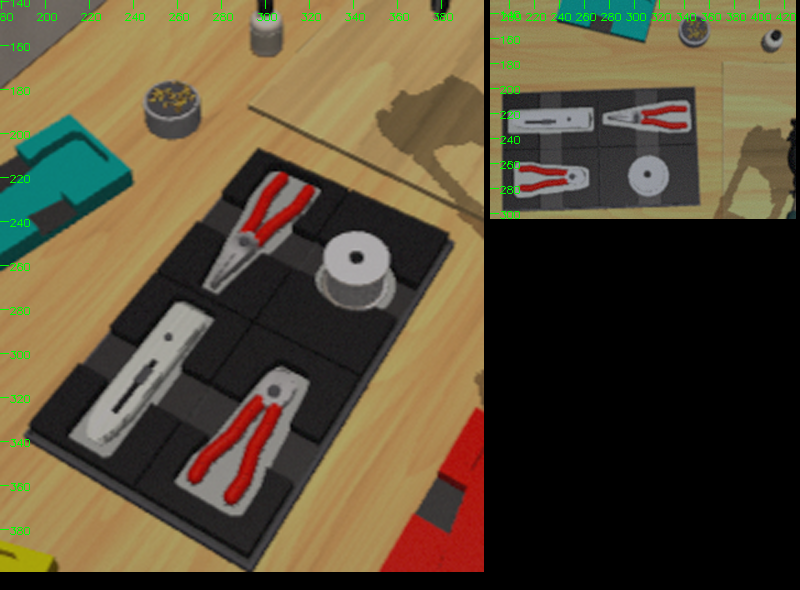

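All four lie in their own cut-outs, and the tin and the bottle are where they stood.

```bash
python3 -c "
from rig import manip
print(manip.sign_off())"
```

```text
the job is handed in; nothing more can be done
None
```

The pliers, side cutters, knife and spool are each set down in their own cut-out, the tin and bottle were left untouched, and the job was handed in at about 33 s on the robot's clock.

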